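# Make up the insert kit and the lens kit in their moulded trays

## Task

Make up the two kits in the charcoal trays with the light blue pockets: the tray that holds the bare grey housing gets the small black tray of brass inserts, the red thread-lock bottle and the white paint marker with the blue cap; the tray that holds the flat clear lens disc gets the white silicone-oil bottle with the orange cap and the dust brush. Each thing goes right down into the place moulded for it, the bottle standing in the round socket, the insert tray flat in the rectangular pocket, the marker or brush lying flat in the long channel at the far end. Keep the bottles and the insert tray upright all the while, leave the closed stud, the empty housing and the roll of tape where they are, and let go of everything at the end.

Things in the scene. Friction and masses are not known exactly. Their poses are not given: they have to be found in the camera images.
- housing_kit: fixed charcoal tray, light blue pocket floors, open grey housing (128 wide, top at 40) fast in recess at x -88. All mm, axes of tray: +x away from robot, +y left, origin under tray on table. x -158..164, y -102..102; rim 14 high, pocket floors at 4. Socket: 54 wide, at (38,-68). Insert pocket: 106 in x, 78 in y, centre (36,34); finger relief 20 x 44 beside its middle at both y sides. Channel: x 95..159, y -96..96
- lens_kit: the other charcoal tray: same mould, sizes, origin, axes and pockets as the tray with the housing, but a flat clear lens disc with whitish ribs and a dark solar cell (120 mm wide, top 16 mm above the table) lies fast in its round recess at x -88 mm. Bottle socket 54 mm wide at x +38, y -68 mm; tool channel 64 x 192 mm, centre x +127, y 0, along the tray's y; floors 4 mm, rim 14 mm above the table. Its insert pocket stays empty.
- insert_tray: small open black tray with brass inserts (they do not fall out), 62 mm along its x by 90 mm along its y, 22 mm high; sides taper from 62 mm at the rim to 56 mm at the foot. Origin at the centre of its underside, z up. Take it by the rim across the 62 mm (its x), at the middle of the 90 mm. 70 g. In its pocket its y lies along the kit tray's x, either way round.
- thread_lock: red round dosing bottle with black pointed cap, body 33 mm in diameter and 70 mm high, 88 mm with cap; 60 g. Origin at the centre of its underside, z up.
- silicone_oil: white round dosing bottle with orange-red pointed cap, body 38 mm in diameter and 83 mm high, 105 mm with cap; 100 g. Origin at the centre of its underside, z up.
- dust_brush: flat dusting brush lying on the table, 168 mm along its y, 10 mm thick; bristle end toward -y 24 mm wide (y = -84 to -26 mm), wooden handle toward +y 14 mm wide (y = -26 to +84 mm, 1 to 9 mm above its underside). Origin at the middle of its length, on its underside, z up. Take the handle across its x near the origin. 40 g.
- marker: white paint marker with blue cap lying on the table, 126 mm along its y, 17 mm thick; it does not roll away. Origin at the middle of its length on its underside, z up. 16 g.
- stud: bystander: closed grey road stud with clear lens, 128 mm round, 47 mm high, at the far right; origin at the centre of its underside.
- spare_housing: bystander: empty open grey housing, 128 mm round, 36 mm high, at the near left, standing on the table and not in a tray; origin at the centre of its underside.
- tape_roll: bystander: roll of brown tape, 99 mm round, 48 mm high, at the near right; origin at the centre of its underside.
Mind the look-alikes: they are no part of the job. Of the things that look like the insert_tray, the larger one is meant.

How it is judged:
By the outcome, as a careful person would: the job done as asked, in the order asked, and still so for the second after the job is handed in, with the robot touching nothing.
It also fails if it takes over 115 s, if anything falls off the work surface, if the arm or the gripper's body presses on something with over 40 N, if the wrist force passes 120 N, or if a joint passes its speed limit or range.

## Robot

A 6-joint arm with a two-finger parallel gripper is mounted at the origin on a cart in front of the work surface, level with it; the furniture and walls round the work are solid. World frame = base frame: x ahead of the robot, y to its left, z up, the work surface at z = 0. Lengths are in mm, angles in degrees, forces in N, time in s.
With the tool pointing down it reaches from about 350 to 850 mm from the base axis. Payload 8.1 kg.
Tool frame: the origin (TCP) lies midway between the tips of the shut fingers; the grasp point (between the pads) lies 19 mm behind it; x points along the fingers, z is the direction in which the jaws open and shut, and the axes are right-handed (so a half turn about x gives the same grasp; the last joint's range is limited). The gripper opens to 85 mm and grips with 20 to 120 N. Pads are 22 mm wide; open, the fingers measure 114 mm over their backs; the gripper's body (76 mm by 85 mm) begins 54 mm behind the grasp point. The pads swing forward as they close: fully open they stand 13 mm farther back than shut.
Start: joints at [68.216, 7.471, 85.268, -0, 87.261, -4.893], TCP at [174.307, 574.127, 231.292] pointing down, gripper open.
Joint ranges: [-169.43, 169.43], [-51.17, 129.36], [1.28, 143.12], [-76.62, 256.62], [0, 156.53], [-152.29, 152.29]. Speed limits (degrees/s): [136.94, 136.94, 159.86, 180, 180, 180].

## Interface

Orientations are given as [roll, pitch, yaw] about the fixed x, y, z axes, in that order (R = Rz(yaw) Ry(pitch) Rx(roll)).
In Python, from bench import r gives the robot as it stands. The module is installed in compiled form; this text tells all that it offers.
- The arm moves only by the tool servo_tool, never from a script. Its argument "commands" is a list that holds one entry, the list of rows, each a list of 7 numbers: the closure in counts, from 0 (fully open) to 255 (shut), then the shift along the tool's x, y, z in cm, then the turn, a rotation vector about the tool's x, y, z in degrees. A call has 1 to 8 rows; each row is the pose to reach, as a shift and turn from the pose commanded when the call began, along the tool's axes at that moment; what a row does not reach only later rows make up. A row lasts 1/10 s, in which the tool goes at most 50 mm and 8.59 degrees, less where a joint would pass 70% of its speed; a pose out of reach is approached as far as the arm can. A call with a gripper value outside its range is refused whole. The fingers move at their own pace and stop on an object; "force" is the grip in N (left out, the last holds). Time passes only in rows, so rows that repeat a pose let the fingers close. It gives the time, the measured TCP pose, the force and the opening at its end, in the units of the state.
- r.sense(): the state, without advancing time (a new reading comes with each control period).
- r.snapshot(name): name is "scene" or "top" or "wrist"; returns (picture, depth): 384x512x3 uint8, red, green, blue; 384x512 float32, mm along the optical axis (not along the pixel's ray), 0 where there is no reading.
- r.calibration(name): a dict with "fx", "fy", "cx", "cy" (pixels), "dist" ([k1, k2, p1, p2, k3] as OpenCV has them; the pictures are not rectified), "pose" (4x4, takes a point from camera to world coordinates). Camera axes: x right, y down, z forward; pixel columns grow to the right and rows downward; lengths in mm; the calibration is good to about 2 mm. A picture is of the moment at which its call begins: read the wrist's pose just before it. calibration takes no time and is no camera call; for the wrist camera it gives the pose at the moment of the call.
- r.hand_in(): hands the job in, once; it reports no verdict.
The state is a dict: "time": time; "joint_pos": joint angles; "qd": joint speeds; "joint_efforts": joint torques, N m; "tool_pos": TCP position; "tcp_rot": TCP orientation; "ft_force": force on the tool from outside, world axes, zero at the start; "wrist_torque": the same for the moment, N m; "finger_gap": finger opening in mm.
Only numpy, scipy, OpenCV 4.12 (cv2) and the standard library are available. Lean on these libraries where they do the work, as an engineer would, in place of code of your own. Each camera call takes 0.05 s, during which the arm holds its last target.

## Working session

There is one attempt and no reset: what is moved stays moved. The work goes in short steps, Python scripts to look and compute and a tool call to move; the robot and the scene stay as the last step left them, time stands still between calls to the robot, and variables do not carry over. Pictures are saved under pics/ and viewed, and the job is handed in when it is done.

Besides the shell and the picture viewer there is one more tool, called after "Request:" in YAML: its name, and indented under it one key for each argument. servo_tool: Moves the arm, as the interface text tells. Its arguments: {"type":"object","properties":{"commands":{"type":"array","items":{"type":"array","items":{"type":"array","items":{"type":"number"}}}},"force":{"type":"number"}},"required":["commands"]}

```bash
mkdir -p pics; ls
cat > h.py <<'E'
import numpy as np, cv2
from bench import r
def snap(n,f):
    im,d=r.snapshot(n); cv2.imwrite(f'pics/{f}.png',im[:,:,::-1]); np.save(f'pics/{f}.npy',d); return im,d
E
python3 - <<'E'
from h import *
np.set_printoptions(suppress=True,precision=3)
print(r.sense())
for n in("top","scene","wrist"):
    c=r.calibration(n); print(n,c)
    np.save(f'pics/{n}0_pose.npy',c['pose'])
    if n!="wrist": snap(n,n+'0')
    print(r.sense()['time'])
E
```

```text
pics
{'time': 0.0, 'joint_pos': array([68.214,  7.514, 85.329,  0.   , 87.262, -4.891]), 'qd': array([-0.076,  0.009, -0.007, -0.038, -0.022, -0.019]), 'joint_efforts': array([  0.001, -56.94 , -50.057,  -0.   ,   0.015,  -0.   ]), 'tool_pos': array([174.12 , 573.606, 230.253]), 'tcp_rot': array([ 175.028,   89.895, -111.866]), 'ft_force': array([ 0.024, -0.137, -0.722]), 'wrist_torque': array([ 0.02 , -0.042,  0.03 ]), 'finger_gap': 85.2895688234187}
top {'fx': 353.970140333948, 'fy': 353.970140333948, 'cx': 258.00444237934056, 'cy': 193.91845973764788, 'dist': array([-0.095,  0.   ,  0.   ,  0.   ,  0.   ]), 'pose': array([[  -0.027,   -0.989,    0.142,  324.165],
       [  -1.   ,    0.025,   -0.018,   -5.417],
       [   0.014,   -0.143,   -0.99 , 1158.829],
       [   0.   ,    0.   ,    0.   ,    1.   ]])}
0.05
scene {'fx': 387.0452358439036, 'fy': 387.0452358439036, 'cx': 252.57826216059527, 'cy': 187.56119769710148, 'dist': array([0.033, 0.   , 0.   , 0.   , 0.   ]), 'pose': array([[   0.724,   -0.273,    0.633, -363.414],
       [  -0.69 ,   -0.292,    0.662, -876.337],
       [   0.004,   -0.916,   -0.4  ,  553.13 ],
       [   0.   ,    0.   ,    0.   ,    1.   ]])}
0.1
wrist {'fx': 265.1692555929284, 'fy': 265.1692555929284, 'cx': 251.75304754065127, 'cy': 192.7602092858766, 'dist': array([-0.04,  0.  ,  0.  ,  0.  ,  0.  ]), 'pose': array([[  0.29 ,   0.908,   0.301,  96.568],
       [  0.957,  -0.275,  -0.093, 598.959],
       [ -0.002,   0.315,  -0.949, 372.756],
       [  0.   ,   0.   ,   0.   ,   1.   ]])}
0.1
```

View pics/top0.png

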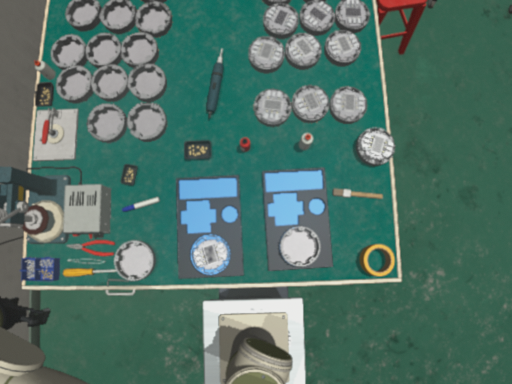

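View pics/scene0.png

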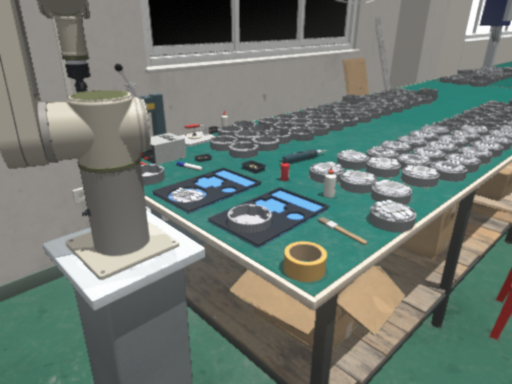

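```bash
cat >> h.py <<'E'
np.set_printoptions(suppress=True,precision=1)
def cal(n):
    c=r.calibration(n); K=np.array([[c['fx'],0,c['cx']],[0,c['fy'],c['cy']],[0,0,1]]); return K,c['dist'],np.array(c['pose'])
def proj(P,K,D,T):
    P=np.atleast_2d(np.float64(P)); Ti=np.linalg.inv(T)
    rv=cv2.Rodrigues(Ti[:3,:3])[0]
    return cv2.projectPoints(P,rv,Ti[:3,3],K,D)[0].reshape(-1,2)
def rays(uv,K,D,T):
    p=cv2.undistortPoints(np.float64(uv).reshape(-1,1,2),K,D).reshape(-1,2)
    return np.c_[p,np.ones(len(p))]
def atz(uv,z,K,D,T):
    d=rays(uv,K,D,T)@T[:3,:3].T; o=T[:3,3]; s=(z-o[2])/d[:,2]; return o+d*s[:,None]
def cloud(dep,K,D,T):
    H,W=dep.shape; u,v=np.meshgrid(np.arange(W),np.arange(H)); q=rays(np.stack([u,v],-1).reshape(-1,2),K,D,T)*dep.reshape(-1,1)
    return (q@T[:3,:3].T+T[:3,3]).reshape(H,W,3)
def ortho(im,z,x0,x1,y0,y1,K,D,T,s=1.0):
    # rows: x decreasing from x1, cols: y decreasing from y1 ; s px/mm
    xs=np.arange(x1,x0,-1/s); ys=np.arange(y1,y0,-1/s); Y,X=np.meshgrid(ys,xs)
    uv=proj(np.stack([X.ravel(),Y.ravel(),np.full(X.size,z)],-1),K,D,T).astype(np.float32).reshape(*X.shape,2)
    return cv2.remap(im,uv[...,0],uv[...,1],cv2.INTER_CUBIC)
E
python3 - <<'E'
from h import *
K,D,T=cal("top")
print(proj([[174,574,231],[0,0,0],[400,0,0]],K,D,T))
im=cv2.imread('pics/top0.png'); d=np.load('pics/top0.npy')
cv2.imwrite('pics/o1.png',ortho(im,10,180,780,-460,340,K,D,T,1.0))
C=cloud(d,K,D,T); np.save('pics/C0.npy',C)
for n,(u,v) in dict(red=(245,145),wh=(307,141),lens=(210,255),hous=(299,246),brush=(345,193),mk=(140,205),it=(198,151),it2=(130,175),stud=(375,146),tape=(378,261),sp=(134,260),tbl=(255,160)).items(): print(n,C[v,u])
E
```

```text
[[ 35.3 305.7]
 [253.8 347.5]
 [250.7 221.6]]
red [639.8  11.9  66.9]
wh [ 644.6 -184.5   80.9]
lens [295.4 133.2   8.7]
hous [ 316.5 -154.3    7.6]
brush [ 484.9 -313.2   14.6]
mk [461.8 360.6  15.2]
it [641.9 171.8   1.2]
it2 [565.9 401.8   0. ]
stud [ 634.3 -415.6   46.3]
tape [ 258.9 -413.7    1.9]
sp [284.  381.3   4.4]
tbl [606.  -19.5   1.2]
```

View pics/o1.png

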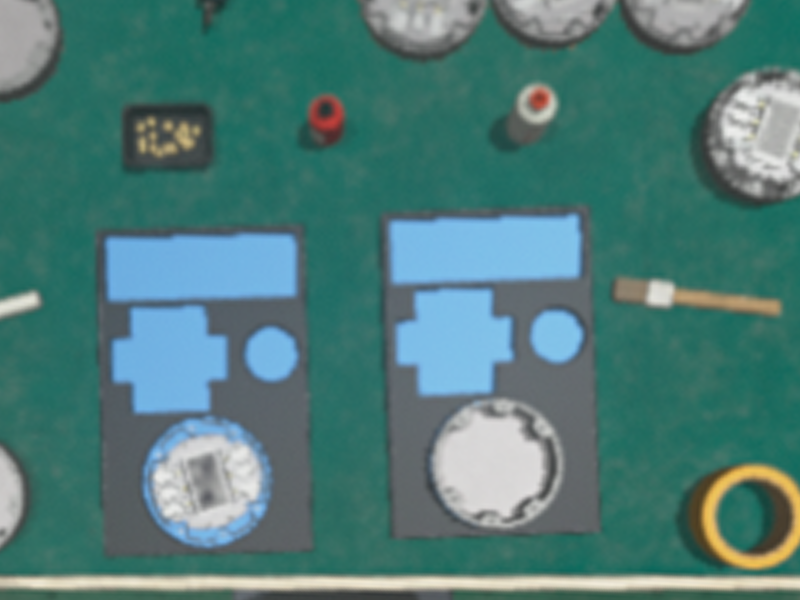

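```bash
cat > m1.py <<'E'
from h import *
K,D,T=cal("top")
im=cv2.imread('pics/top0.png'); s=2.0
o=ortho(im,4,180,780,-460,440,K,D,T,s)
w=lambda c:(780-c[1]/s,440-c[0]/s)
hsv=cv2.cvtColor(o,cv2.COLOR_BGR2HSV)
m=cv2.inRange(hsv,(98,90,120),(118,255,255))
n,l,st,ce=cv2.connectedComponentsWithStats(m)
for i in range(1,n):
    if st[i,4]<3000: continue
    p=np.argwhere(l==i)[:,::-1].astype(np.float32)
    rc=cv2.minAreaRect(p); bx=np.array([w(q) for q in cv2.boxPoints(rc)])
    print('blue',st[i,4]/s/s,np.array(w(ce[i])),np.array(w(rc[0])),np.array(rc[1])/s,rc[2])
o=ortho(im,14,180,780,-460,440,K,D,T,s)
hsv=cv2.cvtColor(o,cv2.COLOR_BGR2HSV)
g=cv2.inRange(hsv,(80,80,20),(95,255,255)) # green table
m=cv2.bitwise_not(g); cv2.imwrite('pics/m.png',m[::2,::2])
n,l,st,ce=cv2.connectedComponentsWithStats(m)
for i in range(1,n):
    if 800<st[i,4]<600000:
        p=np.argwhere(l==i)[:,::-1].astype(np.float32); rc=cv2.minAreaRect(p)
        print('obj',st[i,4]/s/s,np.array(w(ce[i])),np.array(w(rc[0])),np.array(rc[1])/s,round(rc[2],1))
E
python3 m1.py
python3 - <<'E'
from h import *
C=np.load('pics/C0.npy')
# height map of left area max
for v in range(60,290,12): print(v,' '.join('%4d'%C[v,u,2] for u in range(16,200,8)))
print(C[200,100],C[205,160],C[215,40])
E
```

```text
blue 12769.75 [ 532.7 -145.8] [ 533.1 -146.3] [ 67.8 195.3] 87.89834594726562
blue 23589.5 [472.8 154.3] [458.4 138. ] [180.8 195.4] 88.30284118652344
blue 10398.0 [ 440.2 -115.2] [ 440.1 -115.1] [108.8 120. ] 88.18170166015625
blue 2424.25 [ 445.3 -217.6] [ 445. -218.] [55. 55.] 90.0
blue 2577.0 [426.9  69.6] [426.8  69.8] [57.5 56.6] 26.56505012512207
blue 4476.0 [298.1 136.8] [299.  134.6] [132.4 131. ] 62.52556610107422
obj 13873.25 [735.3 356.3] [728.8 358. ] [102.5 164. ] 90.0
obj 235.75 [770.2 130.4] [768.  129.5] [24. 14.] 90.0
obj 16354.0 [ 756.6 -206.2] [ 748.8 -212.8] [ 62.5 391.5] 90.0
obj 11563.0 [ 642.3 -414.4] [ 643.5 -408.8] [137.  101.5] 90.0
obj 2368.75 [ 666.  -190.9] [ 665.2 -191.7] [43.9 66.6] 23.3
obj 1708.25 [659.7  13.8] [659.2  13.5] [53.5 39. ] 90.0
obj 5379.75 [643.5 172.8] [644.2 172.5] [63.5 90. ] 90.0
obj 2965.0 [565.8 401.3] [565.8 401.2] [46.4 67.6] 11.4
obj 67943.5 [ 407.4 -149.8] [ 407.6 -149.8] [326.7 210. ] 88.0
obj 67605.5 [388.9 135.7] [389.3 135.6] [326.4 210. ] 88.6
obj 3934.5 [ 482.2 -349.5] [ 483.2 -356.1] [172.2  30.8] 4.5
obj 2551.75 [465.3
[... 1958 characters left out ...]
    1    0   -1    1    0    4    2   17    2
240 -585   -1   20   34   31   19   20    1   -1    0   16   12    0    2   -2    1    5   -1    0   -1    0   16   15
252 -584    0    0   -1    0    3    0    1    0   14   14    8    7    7    0    5    2   28    2   -1    4   12    6
264 -593   27   16   15   13   23    0    0    2   -1    0    3    2    1    4    4    0   36    1    0    0   17   19
276 -595   25   17    4   10   22    0   19    3   -1    1    1    0    1    6   14   32    4    0    5    1   12   11
288 -601   -2    0    0    1    2    1    0    0    1    4    0    0    0   -3    0    2    6    0    2   -2 -796 -803
[470.7 461.4  93.5] [462.1 298.5  -0.7] [428.  653.8  94.9]
```

View pics/m.png

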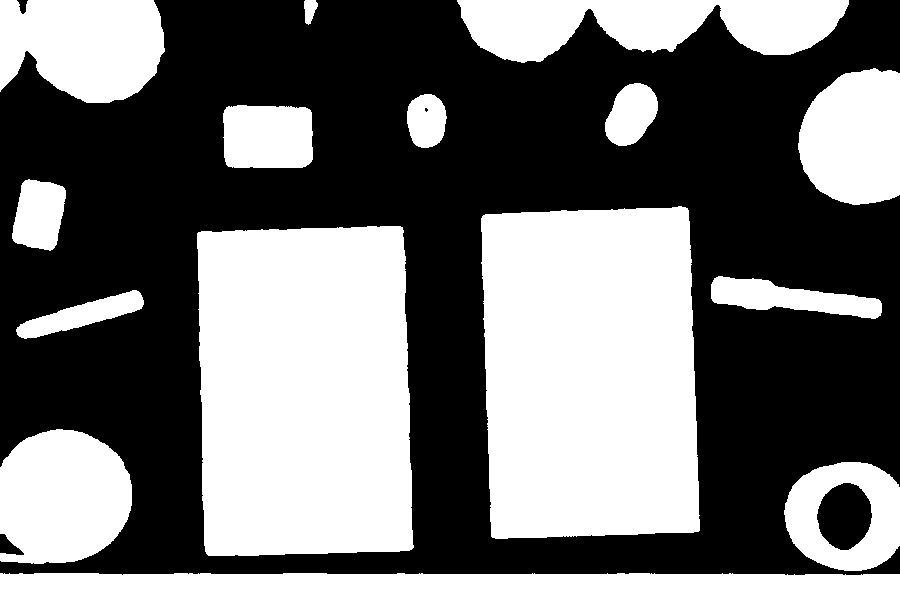

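```bash
cat >> h.py <<'E'
from scipy.spatial.transform import Rotation as Rn
def Rdown(phi):
    c,s=np.cos(np.radians(phi)),np.sin(np.radians(phi)); return np.array([[0,-s,c],[0,c,s],[-1,0,0.]])
def cur():
    S=r.sense(); R=Rn.from_euler('xyz',S['tcp_rot'],degrees=True).as_matrix(); return S,np.array(S['tool_pos']),R
def phi_of(R): return np.degrees(np.arctan2(R[1,2],R[0,2]))
def plan(*tg,flip=None):
    """targets (x,y,z,phi): shifts cm + rotvec in present tool axes"""
    S,p,R=cur(); ph=phi_of(R)
    print('t',round(S['time'],2),'pos',p,'phi %.1f'%ph,'q1 %.0f q6 %.1f'%(S['joint_pos'][0],S['joint_pos'][5]),'gap %.1f'%S['finger_gap'],'F',S['ft_force'])
    for (x,y,z,f) in tg:
        if flip is None: f=ph+((f-ph+90)%180-90)
        d=R.T@(np.array([x,y,z])-p)/10; rv=np.degrees(Rn.from_matrix(R.T@Rdown(f)).as_rotvec())
        print('  ->',(x,y,z,round(f,1)),np.round(d,2),np.round(rv,1))
E
python3 - <<'E'
from h import *
plan((600,172,250,0),(640,172,200,0),(640,172,200,90))
E
```

```text
t 0.1 pos [174.1 573.7 230.3] phi 73.1 q1 68 q6 -4.9 gap 85.8 F [-0.2 -0.4  0.8]
  -> (600, 172, 250, np.float64(0.0)) [ -1.9 -52.4 -26.1] [73.1 -0.1  0.1]
  -> (640, 172, 200, np.float64(0.0)) [  3.1 -56.2 -24.9] [73.1 -0.1  0.1]
  -> (640, 172, 200, np.float64(90.0)) [  3.1 -56.2 -24.9] [-16.9  -0.1  -0. ]
```

Request:
servo_tool:
  commands:
    - [[0,-1.9,-52.4,-26.1,73,0,0],[0,-1.9,-52.4,-26.1,73,0,0],[0,-1.9,-52.4,-26.1,73,0,0],[0,-1.9,-52.4,-26.1,73,0,0],[0,-1.9,-52.4,-26.1,73,0,0],[0,-1.9,-52.4,-26.1,73,0,0],[0,-1.9,-52.4,-26.1,73,0,0],[0,-1.9,-52.4,-26.1,73,0,0]]
  force: 50

```text
time: 0.9
tool_pos: [465.9, 297.8, 244.0]
tcp_rot: [-171.2, 90.0, -167.2]
ft_force: [1.5, 1.5, 0.1]
finger_gap: 85.0
```

Run:
```python
from h import *
plan((635,172,180,0))
```

```text
t 0.9 pos [465.9 297.8 244. ] phi 4.0 q1 27 q6 23.3 gap 85.0 F [1.5 1.5 0.1]
  -> (635, 172, 180, np.float64(-0.0)) [  6.4 -13.7  16. ] [ 4. -0.  0.]
```

Request:
servo_tool:
  commands:
    - [[0,6.4,-13.7,16,4,0,0],[0,6.4,-13.7,16,4,0,0],[0,6.4,-13.7,16,4,0,0],[0,6.4,-13.7,16,4,0,0],[0,6.4,-13.7,16,4,0,0],[0,6.4,-13.7,16,4,0,0]]

```text
time: 1.5
tool_pos: [635.5, 172.3, 177.4]
tcp_rot: [-160.2, 89.8, -160.1]
ft_force: [-1.0, 1.1, -0.6]
finger_gap: 85.5
```

Run:
```python
from h import *
K,D,T=cal('wrist'); im,d=snap('wrist','w1'); np.save('pics/w1_T.npy',T); plan((642,172,0,0)); print(T)
```

```text
t 1.55 pos [634.7 173.9 178.5] phi 0.2 q1 11 q6 10.6 gap 85.2 F [ 0.4 -0.  -0.2]
  -> (642, 172, 0, np.float64(-0.0)) [17.8 -0.2  0.8] [ 0.2 -0.2  0. ]
[[  1.    0.   -0.  635.7]
 [  0.   -0.9  -0.3 255. ]
 [ -0.    0.3  -0.9 319.7]
 [  0.    0.    0.    1. ]]
```

View pics/w1.png

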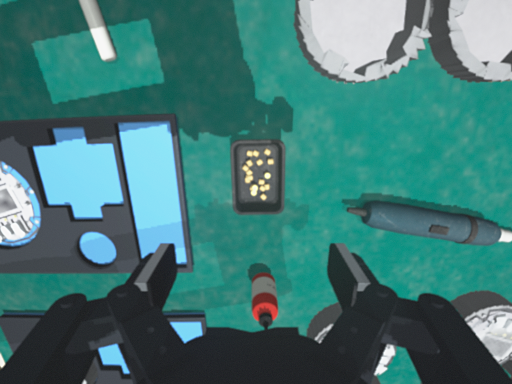

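```bash
cat > m2.py <<'E'
from h import *
import sys
def fit(f,z,x0,x1,y0,y1,fn,cam='wrist',s=3.0,T=None):
    K,D,_=cal(cam); T=np.load(f'pics/{f}_T.npy') if T is None else T
    o=ortho(cv2.imread(f'pics/{f}.png'),z,x0,x1,y0,y1,K,D,T,s)
    m=fn(o); n,l,st,ce=cv2.connectedComponentsWithStats(m); i=1+np.argmax(st[1:,4])
    p=np.argwhere(l==i)[:,::-1].astype(np.float32); rc=cv2.minAreaRect(p)
    w=lambda c:np.array((x1-c[1]/s,y1-c[0]/s))
    print(f,'z',z,'cen',w(ce[i]),'rect',w(rc[0]),np.array(rc[1])/s,'ang %.1f'%rc[2])
    o[l!=i]//=2; return o
notgreen=lambda o:cv2.bitwise_not(cv2.inRange(cv2.cvtColor(o,cv2.COLOR_BGR2HSV),(75,70,40),(98,255,255)))
E
python3 - <<'E'
from m2 import *
blk=lambda o:cv2.inRange(cv2.cvtColor(o,cv2.COLOR_BGR2HSV),(0,0,0),(180,110,90))
o=fit('w1',22,590,690,110,235,blk); fit('w1',22,590,690,110,235,notgreen); fit('w1',11,590,690,110,235,notgreen)
K,D,T=cal('top')
o2=fit('top0',22,590,690,110,235,notgreen,cam='top',T=T)
cv2.imwrite('pics/f1.png',np.hstack([o,o2]))
E
```

```text
w1 z 22 cen [642.9 165.8] rect [641.7 174.4] [59.4 89.7] ang 89.0
w1 z 22 cen [641.6 173.6] rect [641.5 173.7] [61.6 90. ] ang 88.9
w1 z 11 cen [641.8 170.6] rect [641.7 170.6] [64.  93.2] ang 88.9
top0 z 22 cen [641.2 171.7] rect [641.7 171.2] [61.3 88.3] ang 90.0
```

View pics/f1.png

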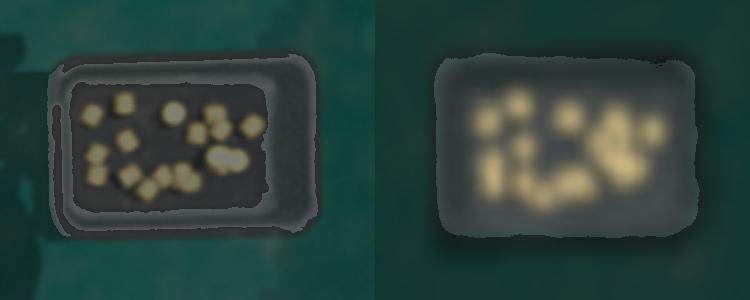

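Request:
servo_tool:
  commands:
    - [[0,11,-0.15,0.7,-0.9,0,0],[0,11,-0.15,0.7,-0.9,0,0],[0,11,-0.15,0.7,-0.9,0,0],[0,11,-0.15,0.7,-0.9,0,0],[0,11,-0.15,0.7,-0.9,0,0],[0,11,-0.15,0.7,-0.9,0,0]]

```text
time: 2.15
tool_pos: [644.1, 174.6, 74.4]
tcp_rot: [9.8, 89.7, 11.1]
ft_force: [0.2, -0.4, 0.9]
finger_gap: 85.2
```

Run:
```python
from h import *
plan((641.6,172.5,-3,1.1))
```

```text
t 2.15 pos [644.1 174.6  74.4] phi 1.3 q1 11 q6 9.5 gap 85.2 F [ 0.2 -0.4  0.9]
  -> (641.6, 172.5, -3, np.float64(1.1)) [ 7.7 -0.2 -0.3] [ 0.2  0.3 -0.1]
```

Request:
servo_tool:
  commands:
    - [[0,5,-0.2,-0.3,0,0.3,0],[0,6.6,-0.2,-0.3,0,0.3,0],[0,6.6,-0.2,-0.3,0,0.3,0],[0,6.6,-0.2,-0.3,0,0.3,0],[0,6.6,-0.2,-0.3,0,0.3,0]]

```text
time: 2.65
tool_pos: [640.7, 172.0, 6.9]
tcp_rot: [162.1, 89.9, 163.4]
ft_force: [1.2, 0.7, 0.8]
finger_gap: 84.9
```

Run:
```python
from h import *
plan((641.6,172.5,-3,1.1))
```

```text
t 2.65 pos [640.7 172.    6.9] phi 1.3 q1 11 q6 9.3 gap 84.9 F [1.2 0.7 0.8]
  -> (641.6, 172.5, -3, np.float64(1.1)) [1.  0.1 0.1] [ 0.2 -0.1 -0. ]
```

Request:
servo_tool:
  commands:
    - [[0,1.0,0.05,0.05,0,0,0],[0,1.0,0.05,0.05,0,0,0],[255,1.0,0.05,0.05,0,0,0],[255,1.0,0.05,0.05,0,0,0],[255,1.0,0.05,0.05,0,0,0],[255,1.0,0.05,0.05,0,0,0],[255,1.0,0.05,0.05,0,0,0],[255,1.0,0.05,0.05,0,0,0]]
  force: 40

```text
time: 3.45
tool_pos: [640.0, 172.2, -5.1]
tcp_rot: [177.9, 89.8, 179.2]
ft_force: [1.9, -0.1, 5.2]
finger_gap: 60.9
```

Run:
```python
from h import *
plan((641.6,172.5,80,1.1),(540,30,90,-90+2))
```

```text
t 3.45 pos [640.  172.2  -5.1] phi 1.3 q1 11 q6 9.3 gap 60.9 F [ 1.9 -0.1  5.2]
  -> (641.6, 172.5, 80, np.float64(1.1)) [-8.5  0.   0.1] [ 0.2 -0.2 -0. ]
  -> (540, 30, 90, np.float64(-88.0)) [ -9.5 -14.  -10.3] [89.3 -0.2  0.2]
```

Request:
servo_tool:
  commands:
    - [[255,-3,0,0,0,0,0],[255,-7,0,0,0,0,0],[255,-10,0,0,0,0,0],[255,-10,0,0,0,0,0]]

```text
time: 3.85
tool_pos: [642.9, 172.8, 100.0]
tcp_rot: [29.3, 89.8, 30.5]
ft_force: [0.7, 0.5, 0.2]
finger_gap: 61.2
```

Run:
```python
from h import *
plan((439.8,-115,100,-88))
K,D,T=cal('wrist'); im,d=snap('wrist','w2'); np.save('pics/w2_T.npy',T)
```

```text
t 3.85 pos [642.9 172.8 100. ] phi 1.3 q1 11 q6 9.3 gap 61.2 F [0.7 0.5 0.2]
  -> (439.8, -115, 100, np.float64(-88.0)) [ -0.1 -28.3 -20.9] [89.3  0.  -0.2]
```

View pics/w2.png

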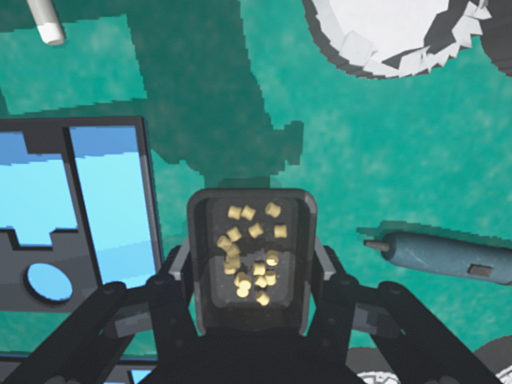

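Request:
servo_tool:
  commands:
    - [[255,0,-3,-2,8,0,0],[255,0,-6.5,-5,16.5,0,0],[255,0,-10,-8,25,0,0],[255,0,-14,-10.5,33.5,0,0],[255,0,-18,-13,42,0,0],[255,0,-22,-16,50.5,0,0],[255,0,-25,-18.5,59,0,0],[255,0,-28.3,-20.9,67.5,0,0]]

```text
time: 4.7
tool_pos: [434.1, -115.7, 93.2]
tcp_rot: [-122.4, 89.5, 171.0]
ft_force: [0.5, -1.3, -0.7]
finger_gap: 61.2
```

Run:
```python
from h import *
plan((439.8,-115,60,-88))
```

```text
t 4.7 pos [ 434.1 -115.7   93.2] phi -66.6 q1 -21 q6 45.3 gap 61.2 F [ 0.5 -1.3 -0.7]
  -> (439.8, -115, 60, np.float64(-88.0)) [3.3 0.6 0.2] [21.4 -0.2  0.5]
```

Request:
servo_tool:
  commands:
    - [[255,2,0.3,0.2,8,0,0.5],[255,3,0.6,0.2,16,0,0.5],[255,3,0.6,0.2,21.4,0,0.5],[255,3,0.6,0.2,21.4,0,0.5],[255,3,0.6,0.2,21.4,0,0.5]]

```text
time: 5.2
tool_pos: [442.3, -114.4, 64.2]
tcp_rot: [156.9, 89.8, 69.4]
ft_force: [0.5, 0.5, -0.6]
finger_gap: 61.0
```

Run:
```python
from h import *
plan((439.8,-115,0,-88))
K,D,T=cal('wrist'); im,d=snap('wrist','w3'); np.save('pics/w3_T.npy',T)
```

```text
t 5.2 pos [ 442.3 -114.4   64.2] phi -87.5 q1 -21 q6 66.3 gap 61.0 F [ 0.5  0.5 -0.6]
  -> (439.8, -115, 0, np.float64(-88.0)) [ 6.4 -0.3  0.1] [ 0.5 -0.2 -0.1]
```

View pics/w3.png

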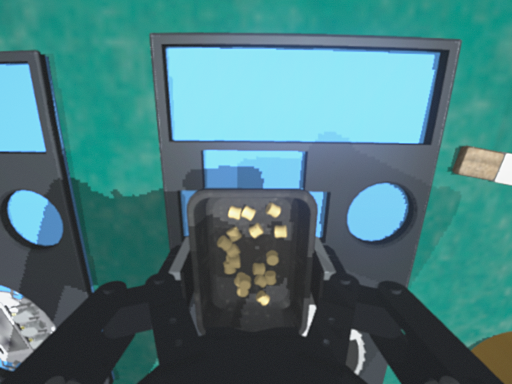

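```bash
cat > tr.py <<'E'
from m2 import *
def trays(f,cx,cy):
    blue=lambda o:cv2.inRange(cv2.cvtColor(o,cv2.COLOR_BGR2HSV),(90,60,120),(115,255,255))
    K,D,_=cal('wrist')
    fit(f,4,cx-90,cx+230,cy-110,cy+110,blue)
E
python3 - <<'E'
from m2 import *
blue=lambda o:cv2.inRange(cv2.cvtColor(o,cv2.COLOR_BGR2HSV),(98,60,60),(112,255,255))
a=fit('w3',4,480,580,-260,-35,blue,s=2.5)
fit('w3',4,405,482,-260,-180,blue,s=2.5)
b=fit('w3',14,480,580,-270,-30,blue,s=2.5)
cv2.imwrite('pics/f2.png',a)
E
```

```text
w3 z 4 cen [ 511.6 -163. ] rect [ 521.7 -147.8] [ 87.3 199.7] ang 88.0
w3 z 4 cen [ 440.4 -219.2] rect [ 440.2 -220.6] [61.2 59.4] ang 66.8
w3 z 14 cen [ 510.3 -159.5] rect [ 521.  -145.9] [ 84.9 189.7] ang 88.1
```

View pics/f2.png

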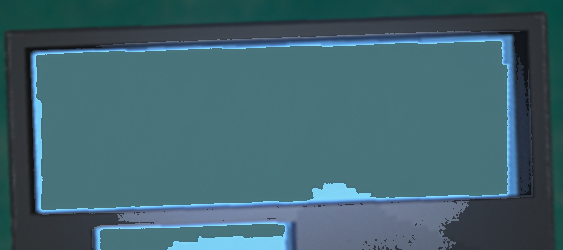

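Request:
servo_tool:
  commands:
    - [[255,3,-0.3,0.1,0.5,0,0],[255,4.5,-0.3,0.1,0.5,0,0],[255,5.2,-0.3,0.1,0.5,0,0],[255,5.2,-0.3,0.1,0.5,0,0],[255,5.2,-0.3,0.1,0.5,0,0]]

```text
time: 5.75
tool_pos: [441.1, -115.9, 14.0]
tcp_rot: [109.7, 89.8, 21.6]
ft_force: [0.6, 0.9, -0.1]
finger_gap: 61.0
```

Run:
```python
from h import *
plan((439.8,-115,0,-88))
```

```text
t 5.75 pos [ 441.1 -115.9   14. ] phi -88.1 q1 -21 q6 66.7 gap 61.0 F [ 0.6  0.9 -0.1]
  -> (439.8, -115, 0, np.float64(-88.0)) [ 1.4 -0.1 -0.1] [-0.1 -0.1 -0.2]
```

Request:
servo_tool:
  commands:
    - [[255,0.8,-0.1,-0.1,0,0,0],[255,1.4,-0.1,-0.1,0,0,0],[255,1.4,-0.1,-0.1,0,0,0],[255,1.4,-0.1,-0.1,0,0,0]]

```text
time: 6.15
tool_pos: [439.5, -114.8, -0.7]
tcp_rot: [117.4, 89.8, 29.3]
ft_force: [-0.1, -0.8, -2.0]
finger_gap: 61.1
```

Run:
```python
from h import *
plan((439.8,-115,-1,-88))
K,D,T=cal('wrist'); im,d=snap('wrist','w4'); np.save('pics/w4_T.npy',T)
```

```text
t 6.15 pos [ 439.5 -114.8   -0.7] phi -88.1 q1 -21 q6 66.8 gap 61.1 F [-0.1 -0.8 -2. ]
  -> (439.8, -115, -1, np.float64(-88.0)) [0. 0. 0.] [-0.1 -0.1 -0.2]
```

View pics/w4.png

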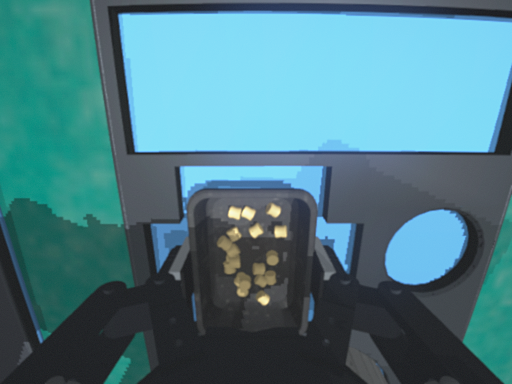

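Request:
servo_tool:
  commands:
    - [[255,0.06,0,0,0,0,0],[30,0.06,0,0,0,0,0],[30,0.06,0,0,0,0,0],[30,0.06,0,0,0,0,0],[30,-2,0,0,0,0,0],[30,-6,0,0,0,0,0],[30,-10,0,0,0,0,0],[30,-14,0,0,0,0,0]]

```text
time: 7.0
tool_pos: [438.6, -114.9, 140.7]
tcp_rot: [124.9, 89.8, 36.7]
ft_force: [0.1, -1.9, -0.4]
finger_gap: 75.5
```

Run:
```python
from h import *
plan((600,13,160,-0))
K,D,T=cal('wrist'); im,d=snap('wrist','w5'); np.save('pics/w5_T.npy',T)
```

```text
t 7.0 pos [ 438.6 -114.9  140.7] phi -88.1 q1 -21 q6 66.8 gap 75.5 F [ 0.1 -1.9 -0.4]
  -> (600, 13, 160, np.float64(-0.0)) [ -1.9  16.6 -12.3] [-88.1   0.   -0.2]
```

View pics/w5.png

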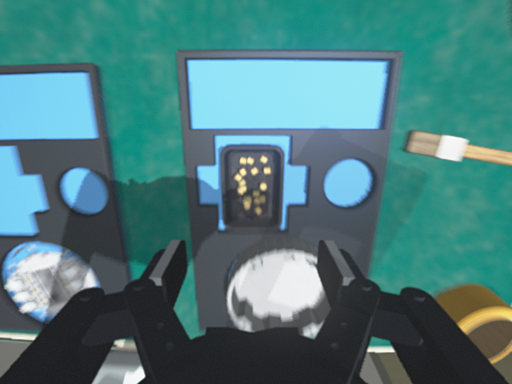

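Run:
```python
from m2 import *
K,D,_=cal('wrist'); T=np.load('pics/w5_T.npy'); im=cv2.imread('pics/w5.png')
a=ortho(im,26,380,500,-250,-50,K,D,T,3); b=ortho(im,4,380,500,-250,-50,K,D,T,3)
for q in(a,b):
    q[::30,:]=q[::30,:]//2+60; q[:,::30]=q[:,::30]//2+60
cv2.imwrite('pics/f3.png',np.vstack([a,b])[:, :600][:720][::1])
cv2.imwrite('pics/f3.png',cv2.resize(np.vstack([a,b]),(500,600)))
```

```text
(no output)
```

View pics/f3.png

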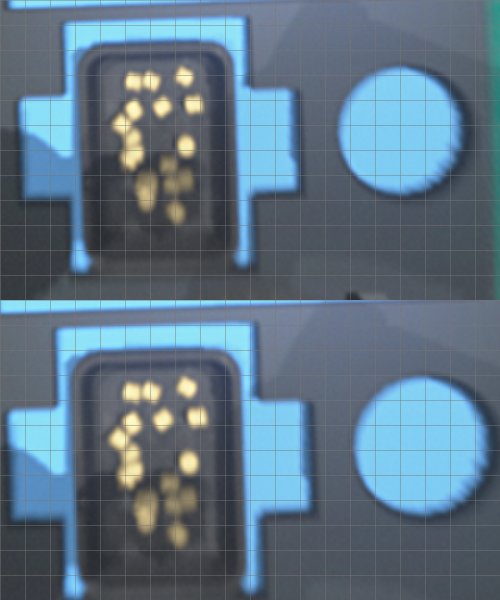

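Request:
servo_tool:
  commands:
    - [[0,-3,16.6,-12.3,0,0,0],[0,-3,16.6,-12.3,0,0,0],[0,-3,16.6,-12.3,0,0,0],[0,-3,16.6,-12.3,0,0,0],[0,-3,16.6,-12.3,0,0,0],[0,-3,16.6,-12.3,0,0,0],[0,-3,16.6,-12.3,0,0,0]]

```text
time: 7.75
tool_pos: [600.0, 12.7, 169.3]
tcp_rot: [131.2, 89.9, 43.0]
ft_force: [0.9, -0.3, 0.5]
finger_gap: 85.8
```

Run:
```python
from h import *
K,D,T=cal('wrist'); im,d=snap('wrist','w6'); np.save('pics/w6_T.npy',T)
plan((640,12,160,-88))
C=cloud(d,K,D,T)
hsv=cv2.cvtColor(im,cv2.COLOR_RGB2HSV)
m=(((hsv[...,0]<8)|(hsv[...,0]>172))&(hsv[...,1]>130)&(hsv[...,2]>60))&(d>0)
P=C[m]; P=P[(P[:,2]>5)&(P[:,2]<95)&(abs(P[:,0]-640)<60)&(abs(P[:,1]-12)<60)]
print(len(P),P.min(0),P.max(0))
for z in range(5,95,10):
    q=P[(P[:,2]>=z)&(P[:,2]<z+10)]
    if len(q)>5: print(z,len(q),np.percentile(q[:,:2],3,axis=0),np.percentile(q[:,:2],97,axis=0))
```

```text
t 7.8 pos [599.8  12.3 169.5] phi -88.2 q1 -4 q6 84.4 gap 85.3 F [ 0.2 -0.6 -0.3]
  -> (640, 12, 160, np.float64(-88.0)) [0.9 4.  0.2] [-0.2 -0.1 -0.1]
641 [636.5  -1.4  54.9] [667.7  29.9  76.4]
55 532 [637.8   0.3] [666.3  28.8]
65 95 [643.    5.7] [661.8  24.1]
75 12 [650.7   8.3] [659.4  22.9]
```

View pics/w6.png

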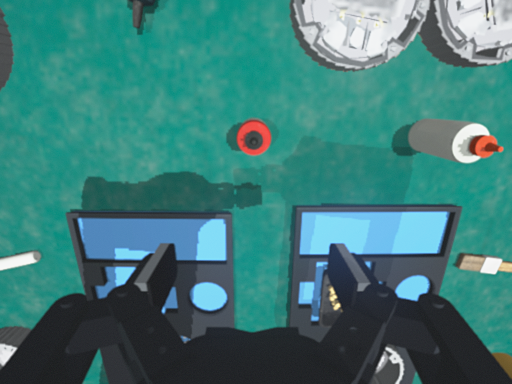

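Run:
```python
from h import *
plan((652,14.3,140,-88),(652,14.3,28,-88))
```

```text
t 7.8 pos [599.8  12.3 169.5] phi -88.2 q1 -4 q6 84.4 gap 85.3 F [ 0.2 -0.6 -0.3]
  -> (652, 14.3, 140, np.float64(-88.0)) [ 3.   5.2 -0. ] [-0.2 -0.1 -0.1]
  -> (652, 14.3, 28, np.float64(-88.0)) [14.2  5.2 -0. ] [-0.2 -0.1 -0.1]
```

Request:
servo_tool:
  commands:
    - [[0,1,3.5,0,0,0,0],[0,2,5.2,0,0,0,0],[0,3,5.2,0,0,0,0],[0,6,5.2,0,0,0,0],[0,10,5.2,0,0,0,0],[0,13,5.2,0,0,0,0],[0,13,5.2,0,0,0,0],[0,13,5.2,0,0,0,0]]

```text
time: 8.6
tool_pos: [652.0, 14.5, 40.4]
tcp_rot: [138.1, 89.9, 49.9]
ft_force: [0.8, 0.0, 0.7]
finger_gap: 85.1
```

Run:
```python
from h import *
plan((652,14.3,28,-88))
K,D,T=cal('wrist'); im,d=snap('wrist','w7')
```

```text
t 8.6 pos [652.   14.5  40.4] phi -88.2 q1 -3 q6 84.9 gap 85.1 F [0.8 0.  0.7]
  -> (652, 14.3, 28, np.float64(-88.0)) [ 1.2 -0.   0. ] [-0.2 -0.1 -0.1]
```

View pics/w7.png

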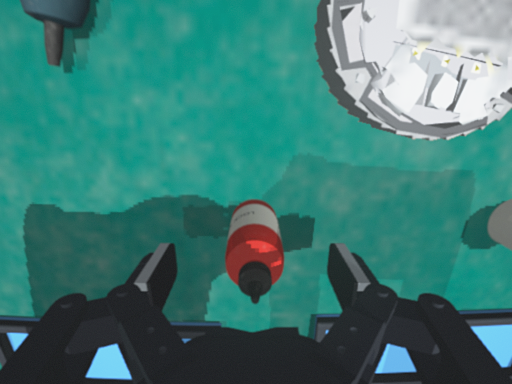

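Request:
servo_tool:
  commands:
    - [[0,1.2,0,0,0,0,0],[150,1.2,0,0,0,0,0],[255,1.2,0,0,0,0,0],[255,1.2,0,0,0,0,0],[255,1.2,0,0,0,0,0],[255,1.2,0,0,0,0,0],[255,1.2,0,0,0,0,0],[255,1.2,0,0,0,0,0]]
  force: 35

```text
time: 9.45
tool_pos: [653.8, 15.0, 28.9]
tcp_rot: [110.0, 89.7, 21.9]
ft_force: [-1.2, -0.5, 4.4]
finger_gap: 31.0
```

Run:
```python
from h import *
plan((652,14.3,100,-88),(443.3,-218,100,-88))
K,D,T=cal('wrist'); im,d=snap('wrist','w8')
```

```text
t 9.45 pos [653.8  15.   28.9] phi -88.1 q1 -3 q6 84.9 gap 31.0 F [-1.2 -0.5  4.4]
  -> (652, 14.3, 100, np.float64(-88.0)) [-7.1 -0.1  0.1] [-0.1 -0.1 -0.2]
  -> (443.3, -218, 100, np.float64(-88.0)) [ -7.2 -21.8  22.6] [-0.1 -0.1 -0.2]
```

View pics/w8.png

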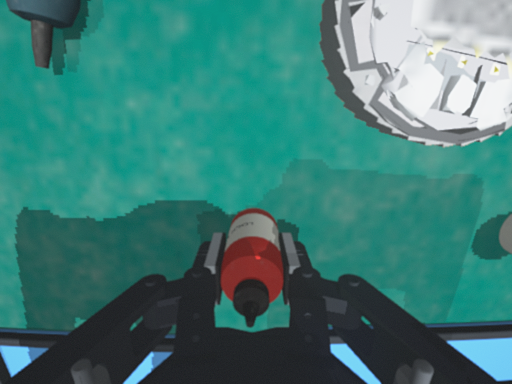

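Request:
servo_tool:
  commands:
    - [[255,-2,0,0,0,0,0],[255,-5,0,0,0,0,0],[255,-7,-3,3,0,0,0],[255,-7,-6,6,0,0,0],[255,-7,-9.5,9.5,0,0,0],[255,-7,-12.5,13,0,0,0],[255,-7,-15.5,16,0,0,0],[255,-7,-18.5,19,0,0,0]]

```text
time: 10.3
tool_pos: [472.7, -181.7, 96.8]
tcp_rot: [126.5, 89.8, 38.4]
ft_force: [1.2, 0.3, 0.2]
finger_gap: 30.8
```

Run:
```python
from h import *
plan((443.3,-218,60,-88))
```

```text
t 10.3 pos [ 472.7 -181.7   96.8] phi -88.1 q1 -27 q6 61.1 gap 30.8 F [1.2 0.3 0.2]
  -> (443.3, -218, 60, np.float64(-88.0)) [ 3.7 -3.1  3.5] [-0.1 -0.1 -0.2]
```

Request:
servo_tool:
  commands:
    - [[255,0,-2,2,0,0,0],[255,1.5,-3.1,3.5,0,0,0],[255,3,-3.1,3.5,0,0,0],[255,3,-3.1,3.5,0,0,0],[255,3,-3.1,3.5,0,0,0]]

```text
time: 10.8
tool_pos: [444.2, -216.4, 66.8]
tcp_rot: [140.4, 89.8, 52.2]
ft_force: [-0.3, -0.6, -1.0]
finger_gap: 31.4
```

Run:
```python
from h import *
plan((443.3,-218,33,-88))
K,D,T=cal('wrist'); im,d=snap('wrist','w9'); np.save('pics/w9_T.npy',T)
```

```text
t 10.8 pos [ 444.2 -216.4   66.8] phi -88.1 q1 -32 q6 56.0 gap 31.4 F [-0.3 -0.6 -1. ]
  -> (443.3, -218, 33, np.float64(-88.0)) [ 3.4 -0.1  0.2] [-0.1 -0.2 -0.1]
```

View pics/w9.png

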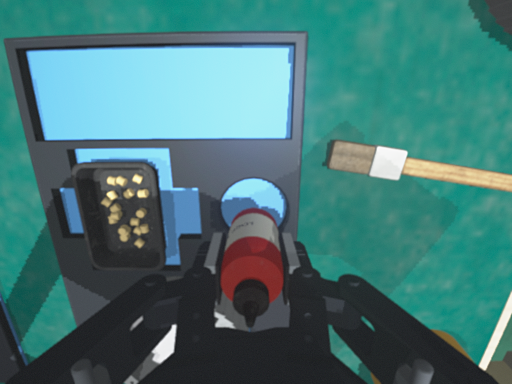

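Insert tray sits in its pocket; the bottle (252,250) hangs over the socket (252,205). Lowering.

Request:
servo_tool:
  commands:
    - [[255,1.5,-0.1,0.2,0,0,0],[255,2.5,-0.1,0.2,0,0,0],[255,3.1,-0.1,0.2,0,0,0],[255,3.1,-0.1,0.2,0,0,0],[255,3.1,-0.1,0.2,0,0,0]]

```text
time: 11.35
tool_pos: [443.9, -218.7, 36.3]
tcp_rot: [119.0, 89.8, 30.9]
ft_force: [0.6, 0.6, 0.1]
finger_gap: 31.5
```

Run:
```python
from h import *
plan((443.3,-218,33,-88))
K,D,T=cal('wrist'); im,d=snap('wrist','w10')
```

```text
t 11.35 pos [ 443.9 -218.7   36.3] phi -88.1 q1 -32 q6 55.7 gap 31.5 F [0.6 0.6 0.1]
  -> (443.3, -218, 33, np.float64(-88.0)) [ 0.3 -0.1 -0.1] [-0.1 -0.1 -0.2]
```

View pics/w10.png

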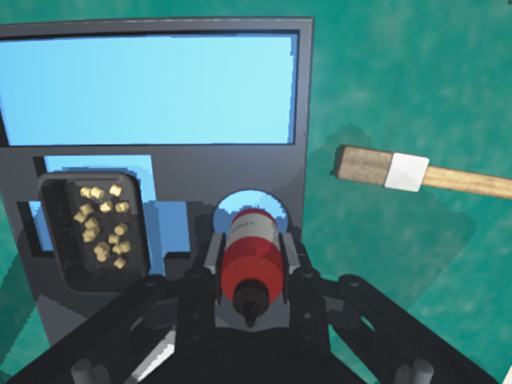

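Request:
servo_tool:
  commands:
    - [[255,0.35,-0.1,0,0,0,0],[255,0.35,-0.1,0,0,0,0],[255,0.35,-0.1,0,0,0,0]]

```text
time: 11.7
tool_pos: [442.9, -219.0, 32.9]
tcp_rot: [111.4, 89.8, 23.2]
ft_force: [0.1, -0.8, 1.0]
finger_gap: 31.2
```

Run:
```python
from h import *
plan((443.3,-218,33,-88))
```

```text
t 11.7 pos [ 442.9 -219.    32.9] phi -88.1 q1 -32 q6 55.7 gap 31.2 F [ 0.1 -0.8  1. ]
  -> (443.3, -218, 33, np.float64(-88.0)) [-0.   0.  -0.1] [-0.1 -0.1 -0.2]
```

Request:
servo_tool:
  commands:
    - [[255,0.08,0,0,0,0,0],[180,0.08,0,0,0,0,0],[110,0.08,0,0,0,0,0],[75,0.08,0,0,0,0,0],[75,0.08,0,0,0,0,0],[75,-3,0,0,0,0,0],[75,-7,0,0,0,0,0],[75,-12,0,0,0,0,0]]

```text
time: 12.5
tool_pos: [440.7, -218.0, 151.8]
tcp_rot: [-172.3, 89.7, 99.6]
ft_force: [2.0, -0.8, -0.3]
finger_gap: 60.3
```

Run:
```python
from h import *
plan((464,360,160,-75))
K,D,T=cal('wrist'); im,d=snap('wrist','w11')
```

```text
t 12.5 pos [ 440.7 -218.   151.8] phi -88.1 q1 -32 q6 55.7 gap 60.3 F [ 2.  -0.8 -0.3]
  -> (464, 360, 160, np.float64(-75.0)) [ -0.6   4.2 -57.7] [-13.1  -0.3   0. ]
```

View pics/w11.png

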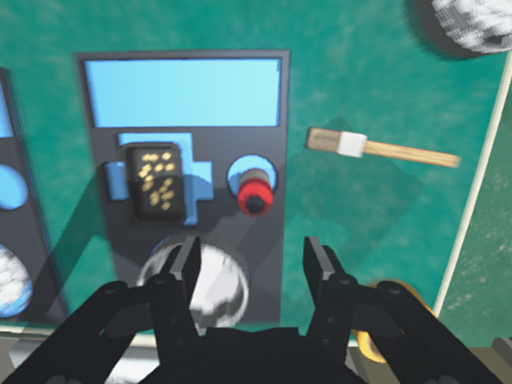

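Request:
servo_tool:
  commands:
    - [[0,-1,0.3,-5,-8.5,0,0],[0,-1,0.7,-10,-17,0,0],[0,-1,1,-14.5,-25.5,0,0],[0,-1,1.4,-19,-34,0,0],[0,-1,1.8,-24,-42.5,0,0],[0,-1,2,-28.5,-51,0,0],[0,-1,2.5,-33,-59.5,0,0],[0,-1,2.8,-38,-68,0,0]]

```text
time: 13.35
tool_pos: [458.0, 163.2, 163.3]
tcp_rot: [43.2, 89.7, 23.4]
ft_force: [1.9, -0.7, -0.3]
finger_gap: 85.7
```

Run:
```python
from h import *
plan((464,360,160,15.5))
```

```text
t 13.35 pos [458.  163.2 163.3] phi -19.8 q1 14 q6 33.3 gap 85.7 F [ 1.9 -0.7 -0.3]
  -> (464, 360, 160, np.float64(15.5)) [ 0.4 18.7 -6.1] [-35.3   0.2  -0.1]
```

Request:
servo_tool:
  commands:
    - [[0,0,4.5,-1.3,-8.5,0,0],[0,0,9,-2.8,-17,0,0],[0,0,14,-4.5,-25.5,0,0],[0,0,18.7,-6.1,-34,0,0],[0,0,18.7,-6.1,-35.3,0,0],[0,0,18.7,-6.1,-35.3,0,0],[0,0,18.7,-6.1,-35.3,0,0]]

```text
time: 14.05
tool_pos: [465.1, 357.3, 163.3]
tcp_rot: [4.2, 89.8, 19.3]
ft_force: [-0.3, -0.2, 0.3]
finger_gap: 85.3
```

Run:
```python
from m2 import *
K,D,T=cal('wrist'); im,d=snap('wrist','w12'); np.save('pics/w12_T.npy',T)
plan((464,360,160,15.5))
o=fit('w12',8.5,410,520,280,440,notgreen); 
o2=fit('top0',8.5,410,520,280,440,notgreen,cam='top',T=cal('top')[2])
cv2.imwrite('pics/f4.png',np.vstack([o,o2])[::1])
```

```text
t 14.1 pos [465.3 357.  163.5] phi 15.0 q1 33 q6 17.5 gap 85.5 F [-0.   0.1  0.6]
  -> (464, 360, 160, np.float64(15.5)) [ 0.3  0.3 -0. ] [-0.5  0.2 -0. ]
w12 z 8.5 cen [464.5 361.3] rect [464.3 362.1] [ 17.3 130.2] ang 74.7
top0 z 8.5 cen [466.1 359.4] rect [465.4 362.1] [ 21.3 130.6] ang 74.9
```

View pics/w12.png

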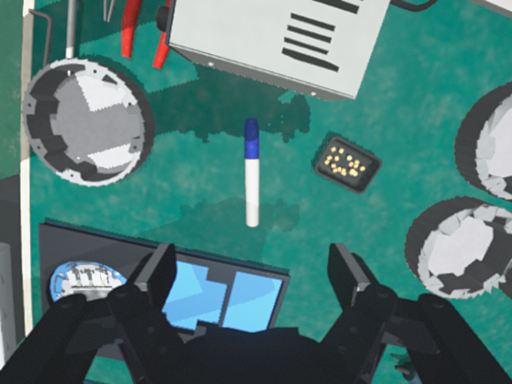

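View pics/f4.png

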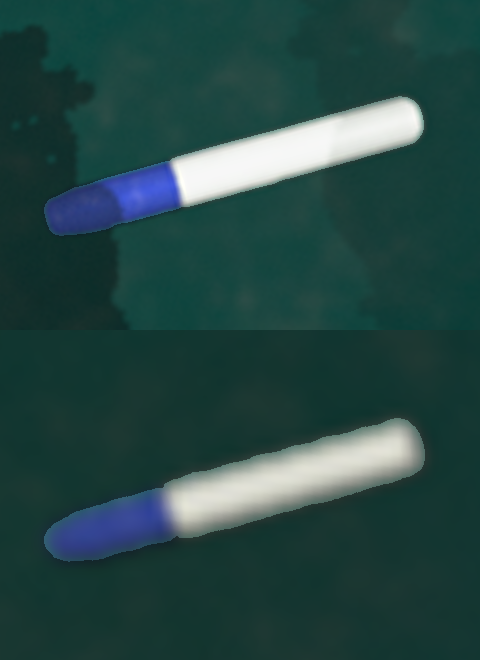

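Run:
```python
from h import *
plan((467.1,351.6,4,15.2))
```

```text
t 14.1 pos [465.3 357.  163.5] phi 15.0 q1 33 q6 17.5 gap 85.5 F [-0.   0.1  0.6]
  -> (467.1, 351.6, 4, np.float64(15.2)) [15.9 -0.6 -0. ] [-0.2  0.2 -0. ]
```

Request:
servo_tool:
  commands:
    - [[50,4,-0.6,0,-0.2,0.2,0],[100,9,-0.6,0,-0.2,0.2,0],[120,12,-0.6,0,-0.2,0.2,0],[120,14,-0.6,0,-0.2,0.2,0],[120,15,-0.6,0,-0.2,0.2,0],[120,15,-0.6,0,-0.2,0.2,0],[120,15,-0.6,0,-0.2,0.2,0]]

```text
time: 14.8
tool_pos: [468.3, 352.6, 15.2]
tcp_rot: [36.9, 89.9, 52.2]
ft_force: [-0.1, 1.5, -0.0]
finger_gap: 44.9
```

Run:
```python
from h import *
plan((467.1,351.6,4,15.2))
K,D,T=cal('wrist'); im,d=snap('wrist','w13')
```

```text
t 14.8 pos [468.3 352.6  15.2] phi 15.3 q1 32 q6 16.6 gap 44.9 F [-0.1  1.5 -0. ]
  -> (467.1, 351.6, 4, np.float64(15.2)) [ 1.1 -0.1 -0.1] [ 0.1  0.1 -0.1]
```

View pics/w13.png

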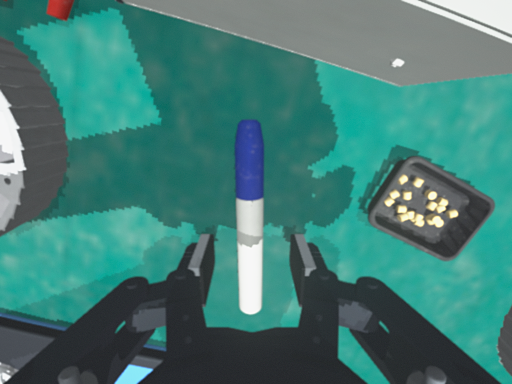

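Request:
servo_tool:
  commands:
    - [[120,1.05,0,0,0,0,0],[120,1.05,0,0,0,0,0],[255,1.05,0,0,0,0,0],[255,1.05,0,0,0,0,0],[255,1.05,0,0,0,0,0],[255,1.05,0,0,0,0,0]]
  force: 30

```text
time: 15.45
tool_pos: [467.4, 352.8, 3.5]
tcp_rot: [61.6, 89.9, 77.0]
ft_force: [-0.4, 0.1, 0.7]
finger_gap: 15.8
```

Run:
```python
from h import *
plan((467,351,100,15.2),(531.6,-156,100,2))
```

```text
t 15.45 pos [467.4 352.8   3.5] phi 15.4 q1 32 q6 16.6 gap 15.8 F [-0.4  0.1  0.7]
  -> (467, 351, 100, np.float64(15.2)) [-9.7 -0.1 -0.1] [ 0.2  0.  -0.1]
  -> (531.6, -156, 100, np.float64(2.0)) [ -9.7 -50.8  -7.3] [13.4  0.  -0.1]
```

Request:
servo_tool:
  commands:
    - [[255,-3,0,0,0,0,0],[255,-7,0,0,0,0,0],[255,-9.5,-3,-0.5,1,0,0],[255,-9.5,-7,-1,2,0,0],[255,-9.5,-12,-1.8,4,0,0],[255,-9.5,-17,-2.5,6,0,0],[255,-9.5,-22,-3.3,8,0,0],[255,-9.5,-27,-4,10,0,0]]

```text
time: 16.25
tool_pos: [499.7, 82.0, 98.2]
tcp_rot: [62.7, 89.9, 68.0]
ft_force: [1.1, -0.0, 0.7]
finger_gap: 15.8
```

Run:
```python
from h import *
plan((531.6,-156,80,2))
```

```text
t 16.25 pos [499.7  82.   98.2] phi 5.3 q1 3 q6 -1.8 gap 15.8 F [ 1.1 -0.   0.7]
  -> (531.6, -156, 80, np.float64(2.0)) [  1.8 -24.    1. ] [ 3.3  0.  -0.1]
```

Request:
servo_tool:
  commands:
    - [[255,0,-5,0.2,1,0,0],[255,0,-10,0.4,2,0,0],[255,0,-15,0.6,3,0,0],[255,0,-20,0.8,3.3,0,0],[255,1,-23.5,1,3.3,0,0],[255,1.8,-23.7,1,3.3,0,0],[255,1.8,-23.7,1,3.3,0,0],[255,1.8,-23.7,1,3.3,0,0]]

```text
time: 17.05
tool_pos: [531.5, -150.2, 79.4]
tcp_rot: [123.8, 89.9, 125.9]
ft_force: [-0.2, 0.2, -0.3]
finger_gap: 15.7
```

Run:
```python
from h import *
plan((531.6,-156,9,2))
K,D,T=cal('wrist'); im,d=snap('wrist','w14'); np.save('pics/w14_T.npy',T)
o=ortho(im[...,::-1],4,480,590,-270,-30,K,D,T,2.5); o[::25]=o[::25]//2+60; o[:,::25]=o[:,::25]//2+60
cv2.imwrite('pics/f5.png',o)
```

```text
t 17.05 pos [ 531.5 -150.2   79.4] phi 2.1 q1 -21 q6 -23.2 gap 15.7 F [-0.2  0.2 -0.3]
  -> (531.6, -156, 9, np.float64(2.0)) [ 7.  -0.6  0. ] [ 0.1 -0.1 -0.1]
```

View pics/w14.png

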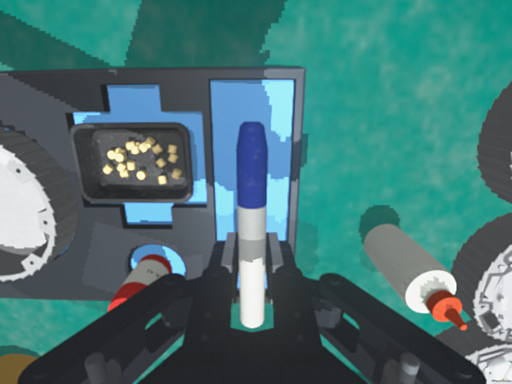

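View pics/f5.png

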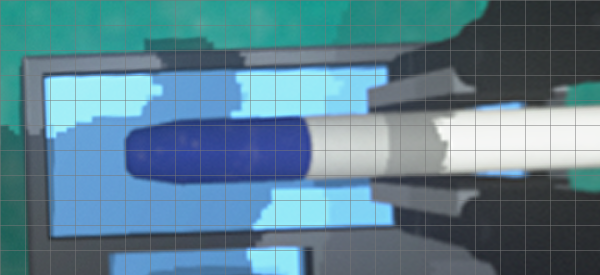

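Request:
servo_tool:
  commands:
    - [[255,3,-0.5,0,0,0,0],[255,5,-0.5,0,0,0,0],[255,6.3,-0.5,0,0,0,0],[255,6.3,-0.5,0,0,0,0],[255,6.3,-0.5,0,0,0,0]]

```text
time: 17.6
tool_pos: [532.5, -155.6, 17.5]
tcp_rot: [71.2, 90.0, 73.3]
ft_force: [0.6, 0.3, 1.1]
finger_gap: 15.9
```

Run:
```python
from h import *
plan((531,-156,7.5,2))
K,D,T=cal('wrist'); im,d=snap('wrist','w15')
```

```text
t 17.6 pos [ 532.5 -155.6   17.5] phi 2.1 q1 -22 q6 -23.8 gap 15.9 F [0.6 0.3 1.1]
  -> (531, -156, 7.5, np.float64(2.0)) [ 1.  -0.  -0.1] [ 0.1  0.  -0. ]
```

View pics/w15.png

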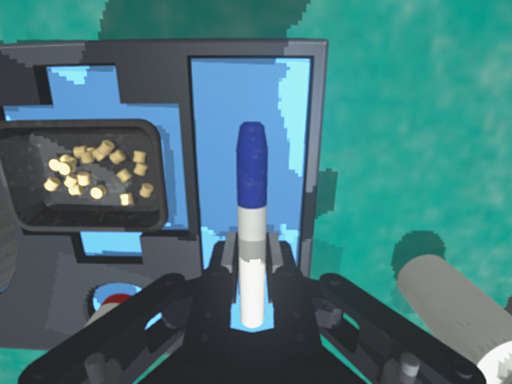

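Request:
servo_tool:
  commands:
    - [[255,0.6,0,-0.1,0,0,0],[255,1,0,-0.1,0,0,0],[255,1,0,-0.1,0,0,0],[255,1,0,-0.1,0,0,0]]

```text
time: 18.05
tool_pos: [531.6, -156.4, 7.2]
tcp_rot: [27.9, 89.9, 30.0]
ft_force: [1.0, -0.0, 2.2]
finger_gap: 15.8
```

Run:
```python
from h import *
plan((531,-156,7.5,2))
```

```text
t 18.05 pos [ 531.6 -156.4    7.2] phi 2.0 q1 -22 q6 -23.8 gap 15.8 F [ 1.  -0.   2.2]
  -> (531, -156, 7.5, np.float64(2.0)) [-0.   0.  -0.1] [ 0.   0.1 -0. ]
```

Request:
servo_tool:
  commands:
    - [[200,0,0,0,0,0,0],[165,0,0,0,0,0,0],[165,0,0,0,0,0,0],[165,-3,0,0,0,0,0],[165,-7,0,0,0,0,0],[165,-11,0,0,0,0,0],[165,-16,0,0,0,0,0],[165,-16,0,0,0,0,0]]

```text
time: 18.85
tool_pos: [535.5, -158.0, 175.5]
tcp_rot: [-20.1, 89.3, -18.0]
ft_force: [1.3, -0.9, 0.0]
finger_gap: 30.2
```

Run:
```python
from h import *
K,D,T=cal('wrist'); im,d=snap('wrist','w16'); np.save('pics/w16_T.npy',T)
plan((600,-185,165,2))
```

```text
t 18.9 pos [ 534.  -157.5  171.8] phi 2.1 q1 -22 q6 -23.8 gap 30.0 F [ 0.3  0.3 -0.5]
  -> (600, -185, 165, np.float64(2.0)) [ 0.7 -3.   6.5] [0.1 0.5 0.2]
```

View pics/w16.png

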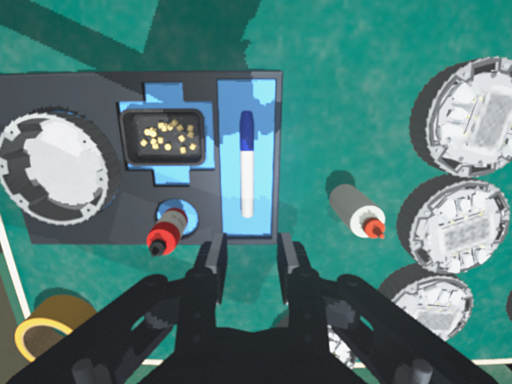

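Request:
servo_tool:
  commands:
    - [[0,0,-0.5,1,8.5,0,0],[0,0,-1,2,17,0,0],[0,0,-1.5,3,25.5,0,0],[0,0,-2,4,34,0,0],[0,0,-2.5,5,42.5,0,0],[0,0,-3,6,51,0,0],[0,0,-3,6.5,59.5,0,0],[0,0,-3,6.5,68,0,0]]

```text
time: 19.7
tool_pos: [596.8, -183.8, 164.7]
tcp_rot: [-151.3, 89.8, 142.4]
ft_force: [-0.4, -0.2, 0.0]
finger_gap: 85.7
```

Request:
servo_tool:
  commands:
    - [[0,0,0,0,8.5,0,0],[0,0,0,0,17,0,0],[0,0,0,0,22,0,0],[0,0,0,0,22,0,0],[0,0,0,0,22,0,0]]

```text
time: 20.2
tool_pos: [596.6, -183.7, 165.5]
tcp_rot: [-133.2, 89.9, 139.0]
ft_force: [0.2, 0.1, -0.6]
finger_gap: 85.0
```

Run:
```python
from h import *
K,D,T=cal('wrist'); im,d=snap('wrist','w17'); np.save('pics/w17_T.npy',T)
plan((652,-188,165,-88))
C=cloud(d,K,D,T); np.save('pics/C17.npy',C)
hsv=cv2.cvtColor(im,cv2.COLOR_RGB2HSV)
m=(d>0)&~((hsv[...,0]>70)&(hsv[...,0]<100)&(hsv[...,1]>70))
m&=(abs(C[...,0]-655)<45)&(abs(C[...,1]+188)<45)&(C[...,2]>5)
P=C[m]
for z in range(5,115,10):
    q=P[(P[:,2]>=z)&(P[:,2]<z+10)]
    if len(q)>5: print(z,len(q),np.percentile(q[:,:2],3,axis=0),np.percentile(q[:,:2],97,axis=0))
```

```text
t 20.25 pos [ 596.7 -183.8  165.8] phi -87.8 q1 -22 q6 65.9 gap 85.3 F [-0.   0.7 -1.2]
  -> (652, -188, 165, np.float64(-88.0)) [0.1 5.5 0.6] [ 0.2 -0.1  0.1]
55 11 [ 649.1 -199.6] [ 674.9 -165.6]
65 441 [ 640.2 -201.6] [ 673.5 -167. ]
75 510 [ 642.5 -198.1] [ 670.1 -170.5]
85 371 [ 648.7 -192.9] [ 665.2 -176. ]
95 70 [ 653.8 -187.8] [ 660.1 -181.4]
```

View pics/w17.png

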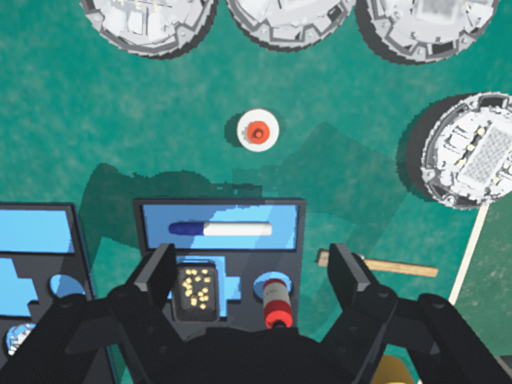

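Run:
```python
from h import *
plan((656.8,-184.4,140,-88),(656.8,-184.4,39,-88))
```

```text
t 20.25 pos [ 596.7 -183.8  165.8] phi -87.8 q1 -22 q6 65.9 gap 85.3 F [-0.   0.7 -1.2]
  -> (656.8, -184.4, 140, np.float64(-88.0)) [2.6 6.  0.3] [ 0.2 -0.1  0.1]
  -> (656.8, -184.4, 39, np.float64(-88.0)) [12.7  6.   0.3] [ 0.2 -0.1  0.1]
```

Request:
servo_tool:
  commands:
    - [[0,0,4,0.3,0,0,0],[0,1,6,0.3,0,0,0],[0,2,6,0.3,0,0,0],[0,6,6,0.3,0,0,0],[0,10,6,0.3,0,0,0],[0,12,6,0.3,0,0,0],[0,12,6,0.3,0,0,0],[0,12,6,0.3,0,0,0]]

```text
time: 21.05
tool_pos: [656.7, -184.7, 46.8]
tcp_rot: [-141.0, 89.9, 131.1]
ft_force: [0.5, -0.7, 1.3]
finger_gap: 85.3
```

Run:
```python
from h import *
plan((656.8,-184.4,39,-88))
K,D,T=cal('wrist'); im,d=snap('wrist','w18')
```

```text
t 21.05 pos [ 656.7 -184.7   46.8] phi -87.9 q1 -20 q6 67.8 gap 85.3 F [ 0.5 -0.7  1.3]
  -> (656.8, -184.4, 39, np.float64(-88.0)) [ 0.8  0.  -0. ] [ 0.1 -0.1  0.1]
```

View pics/w18.png

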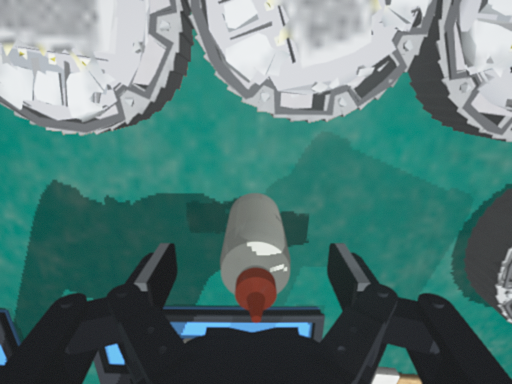

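Request:
servo_tool:
  commands:
    - [[0,0.8,0,0,0,0,0],[0,0.8,0,0,0,0,0],[255,0.8,0,0,0,0,0],[255,0.8,0,0,0,0,0],[255,0.8,0,0,0,0,0],[255,0.8,0,0,0,0,0],[255,0.8,0,0,0,0,0]]
  force: 40

```text
time: 21.8
tool_pos: [657.5, -184.9, 39.3]
tcp_rot: [129.3, 90.0, 41.4]
ft_force: [-0.2, -1.6, 1.8]
finger_gap: 36.8
```

Run:
```python
from h import *
plan((656.8,-184.4,170,-88),(540,-50,170,-88),(426.2,69,170,-88))
```

```text
t 21.8 pos [ 657.5 -184.9   39.3] phi -87.9 q1 -20 q6 67.9 gap 36.8 F [-0.2 -1.6  1.8]
  -> (656.8, -184.4, 170, np.float64(-88.0)) [-13.1  -0.1  -0.1] [ 0.1 -0.  -0. ]
  -> (540, -50, 170, np.float64(-88.0)) [-13.1 -11.3 -13.9] [ 0.1 -0.  -0. ]
  -> (426.2, 69, 170, np.float64(-88.0)) [-13.1 -22.2 -26.2] [ 0.1 -0.  -0. ]
```

Request:
servo_tool:
  commands:
    - [[255,-2,0,0,0,0,0],[255,-6,0,0,0,0,0],[255,-8,-2,-2.5,0,0,0],[255,-8,-4.5,-5.5,0,0,0],[255,-8,-7.5,-9,0,0,0],[255,-8,-10.5,-12.5,0,0,0],[255,-8,-13.5,-16,0,0,0],[255,-8,-16.5,-19.5,0,0,0]]

```text
time: 22.6
tool_pos: [483.7, 5.4, 118.5]
tcp_rot: [-159.4, 89.9, 112.6]
ft_force: [0.9, 0.2, -0.6]
finger_gap: 36.7
```

Run:
```python
from h import *
plan((426.2,69,80,-88.5))
```

```text
t 22.6 pos [483.7   5.4 118.5] phi -88.0 q1 -5 q6 82.5 gap 36.7 F [ 0.9  0.2 -0.6]
  -> (426.2, 69, 80, np.float64(-88.5)) [ 3.9 -5.5 -6.6] [ 0.5 -0.1  0. ]
```

Request:
servo_tool:
  commands:
    - [[255,0,-2.5,-3,0,0,0],[255,0.5,-5,-6,0,0,0],[255,1.5,-5.4,-6.5,0,0,0],[255,3.5,-5.4,-6.5,0,0,0],[255,3.5,-5.4,-6.5,0,0,0],[255,3.5,-5.4,-6.5,0,0,0]]

```text
time: 23.2
tool_pos: [428.7, 67.0, 83.8]
tcp_rot: [-118.7, 89.9, 153.4]
ft_force: [0.9, -0.7, -1.3]
finger_gap: 36.6
```

Run:
```python
from h import *
plan((426.2,69,44,-88))
K,D,T=cal('wrist'); im,d=snap('wrist','w19'); np.save('pics/w19_T.npy',T)
o=ortho(im[...,::-1],4,380,570,0,240,K,D,T,2.5); o[::25]=o[::25]//2+60; o[:,::25]=o[:,::25]//2+60
cv2.imwrite('pics/f6.png',o)
```

```text
t 23.2 pos [428.7  67.   83.8] phi -88.0 q1 2 q6 90.0 gap 36.6 F [ 0.9 -0.7 -1.3]
  -> (426.2, 69, 44, np.float64(-88.0)) [ 4.  -0.2 -0.2] [ 0.  -0.   0.1]
```

View pics/w19.png

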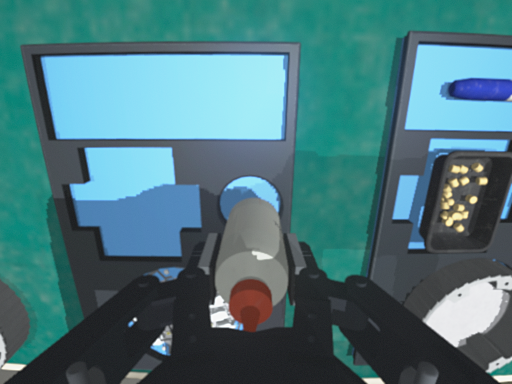

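View pics/f6.png

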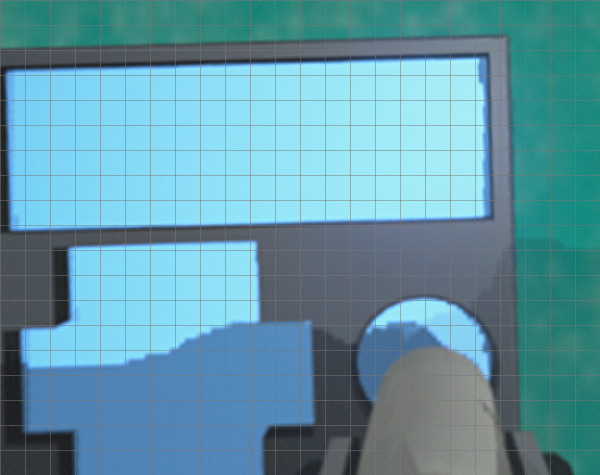

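Request:
servo_tool:
  commands:
    - [[255,1.5,-0.3,-0.25,0,0,0],[255,3,-0.3,-0.25,0,0,0],[255,3.6,-0.3,-0.25,0,0,0],[255,3.6,-0.3,-0.25,0,0,0],[255,3.6,-0.3,-0.25,0,0,0]]

```text
time: 23.75
tool_pos: [426.6, 69.5, 48.8]
tcp_rot: [142.3, 89.9, 54.4]
ft_force: [0.1, 0.4, -1.4]
finger_gap: 36.7
```

Run:
```python
from h import *
plan((425.3,69.7,43.3,-88))
K,D,T=cal('wrist'); im,d=snap('wrist','w20'); np.save('pics/w20_T.npy',T)
```

```text
t 23.75 pos [426.6  69.5  48.8] phi -88.0 q1 2 q6 90.3 gap 36.7 F [ 0.1  0.4 -1.4]
  -> (425.3, 69.7, 43.3, np.float64(-88.0)) [ 0.6 -0.1 -0. ] [ 0.  -0.1 -0. ]
```

View pics/w20.png

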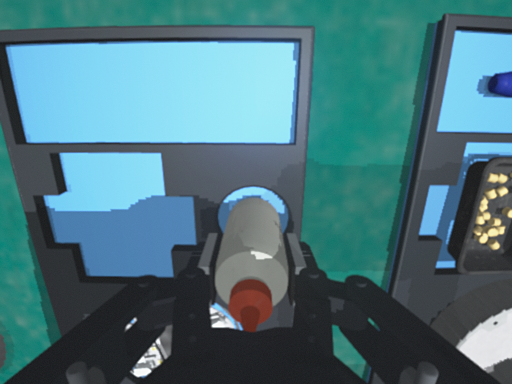

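Request:
servo_tool:
  commands:
    - [[255,0.3,-0.1,0,0,0,0],[255,0.6,-0.1,0,0,0,0],[255,0.6,-0.1,0,0,0,0],[255,0.6,-0.1,0,0,0,0]]

```text
time: 24.2
tool_pos: [425.9, 69.4, 43.0]
tcp_rot: [103.8, 89.9, 15.9]
ft_force: [-1.0, -1.6, 5.9]
finger_gap: 36.8
```

Run:
```python
from h import *
plan((425.3,69.7,43.3,-88))
```

```text
t 24.2 pos [425.9  69.4  43. ] phi -87.9 q1 2 q6 90.4 gap 36.8 F [-1.  -1.6  5.9]
  -> (425.3, 69.7, 43.3, np.float64(-88.0)) [-0.  -0.1 -0. ] [ 0.1 -0.  -0.1]
```

Touching down (5.9 N). Release.

Request:
servo_tool:
  commands:
    - [[170,0,0,0,0,0,0],[100,0,0,0,0,0,0],[70,0,0,0,0,0,0],[70,0,0,0,0,0,0],[70,-3,0,0,0,0,0],[70,-7,0,0,0,0,0],[70,-11,0,0,0,0,0],[70,-13,0,0,0,0,0]]

```text
time: 25.0
tool_pos: [426.5, 69.6, 175.8]
tcp_rot: [102.3, 89.7, 14.3]
ft_force: [-0.2, -0.7, 0.6]
finger_gap: 62.2
```

Run:
```python
from h import *
plan((483,-345,165,-5))
K,D,T=cal('wrist'); im,d=snap('wrist','w21'); np.save('pics/w21_T.npy',T)
```

```text
t 25.0 pos [426.5  69.6 175.8] phi -87.9 q1 2 q6 90.4 gap 62.2 F [-0.2 -0.7  0.6]
  -> (483, -345, 165, np.float64(-5.0)) [ 1.1  4.2 41.6] [-82.9   0.1  -0.3]
```

View pics/w21.png

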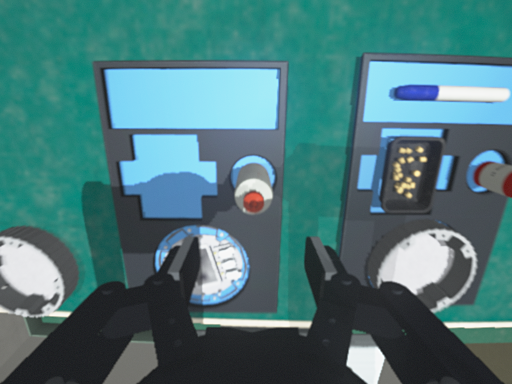

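Request:
servo_tool:
  commands:
    - [[0,0,0.5,5,-8.5,0,0],[0,0,1,10,-17,0,0],[0,0,1.5,15,-25.5,0,0],[0,0,2,20,-34,0,0],[0,0,2.5,25,-42.5,0,0],[0,0,3,30,-51,0,0],[0,0,3.5,35,-59.5,0,0],[0,0,4,40,-68,0,0]]

```text
time: 25.85
tool_pos: [473.5, -288.7, 171.1]
tcp_rot: [128.9, 89.9, 103.1]
ft_force: [0.4, 0.8, -0.1]
finger_gap: 85.4
```

Run:
```python
from h import *
plan((482,-355,170,-6))
```

```text
t 25.85 pos [ 473.5 -288.7  171.1] phi -25.8 q1 -37 q6 -10.9 gap 85.4 F [ 0.4  0.8 -0.1]
  -> (482, -355, 170, np.float64(-6.0)) [ 0.1 -5.6  3.6] [-19.8  -0.   -0.1]
```

Request:
servo_tool:
  commands:
    - [[0,0,-3,2,-8.5,0,0],[0,0,-5,3.3,-17,0,0],[0,0,-5,3.3,-19.8,0,0],[0,0,-5,3.3,-19.8,0,0],[0,0,-5,3.3,-19.8,0,0]]

```text
time: 26.35
tool_pos: [481.1, -345.9, 171.0]
tcp_rot: [123.3, 89.9, 116.9]
ft_force: [0.4, 0.2, -0.3]
finger_gap: 85.5
```

Run:
```python
from m2 import *
K,D,T=cal('wrist'); im,d=snap('wrist','w22'); np.save('pics/w22_T.npy',T)
plan((482,-355,170,-6))
o=fit('w22',5,430,530,-450,-262,notgreen); 
fit('w22',5,430,530,-450,-335,notgreen); 
o2=fit('top0',5,430,530,-450,-262,notgreen,cam='top',T=cal('top')[2])
fit('top0',5,430,530,-450,-345,notgreen,cam='top',T=cal('top')[2])
cv2.imwrite('pics/f7.png',np.vstack([o,o2])[::1])
```

```text
t 26.4 pos [ 481.2 -345.7  171.3] phi -6.4 q1 -41 q6 -34.3 gap 85.1 F [ 0.3 -0.1 -0.2]
  -> (482, -355, 170, np.float64(-6.0)) [ 0.1 -0.9  0.2] [-0.4 -0.  -0.1]
w22 z 5 cen [ 482.6 -347.6] rect [ 481.6 -356.9] [169.6  25.8] ang 6.6
w22 z 5 cen [ 477.9 -387.7] rect [ 477.8 -387.6] [107.7  15.7] ang 6.7
top0 z 5 cen [ 483.5 -351.1] rect [ 484.6 -358.6] [172.6  30.5] ang 4.3
top0 z 5 cen [ 478.4 -393.9] rect [ 478.3 -394. ] [101.   20.1] ang 6.9
```

View pics/w22.png

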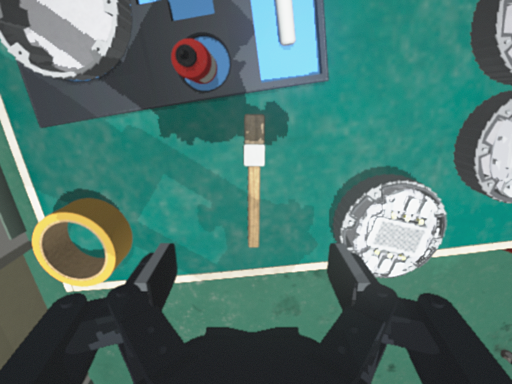

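View pics/f7.png

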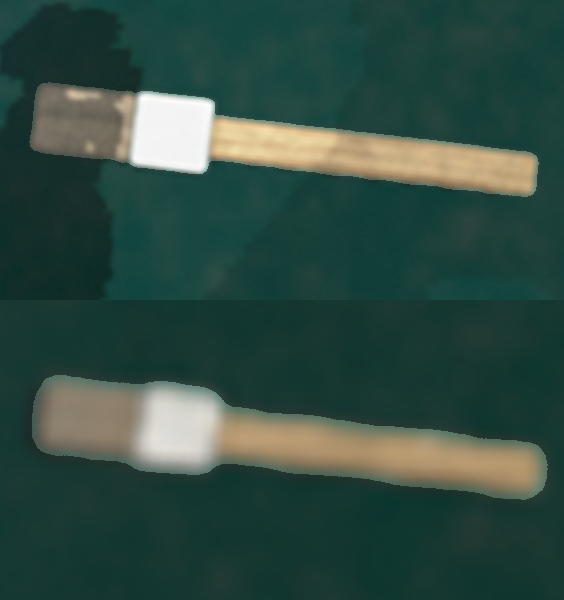

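Run:
```python
from h import *
plan((481.6,-357,2,-6.7))
```

```text
t 26.4 pos [ 481.2 -345.7  171.3] phi -6.4 q1 -41 q6 -34.3 gap 85.1 F [ 0.3 -0.1 -0.2]
  -> (481.6, -357, 2, np.float64(-6.7)) [16.9 -1.1  0.2] [ 0.3 -0.  -0.1]
```

Request:
servo_tool:
  commands:
    - [[60,4,-1.1,0.2,0.3,0,0],[100,9,-1.1,0.2,0.3,0,0],[130,12.5,-1.1,0.2,0.3,0,0],[130,15,-1.1,0.2,0.3,0,0],[130,16,-1.1,0.2,0.3,0,0],[130,16,-1.1,0.2,0.3,0,0],[130,16,-1.1,0.2,0.3,0,0]]

```text
time: 27.1
tool_pos: [483.0, -357.8, 13.3]
tcp_rot: [-12.0, 89.9, -18.6]
ft_force: [0.3, 0.4, 0.5]
finger_gap: 42.2
```

Run:
```python
from h import *
plan((481.6,-357,2,-6.7))
K,D,T=cal('wrist'); im,d=snap('wrist','w23')
```

```text
t 27.1 pos [ 483.  -357.8   13.3] phi -6.6 q1 -41 q6 -34.8 gap 42.2 F [0.3 0.4 0.5]
  -> (481.6, -357, 2, np.float64(-6.7)) [ 1.1  0.1 -0.1] [0.1 0.1 0. ]
```

View pics/w23.png

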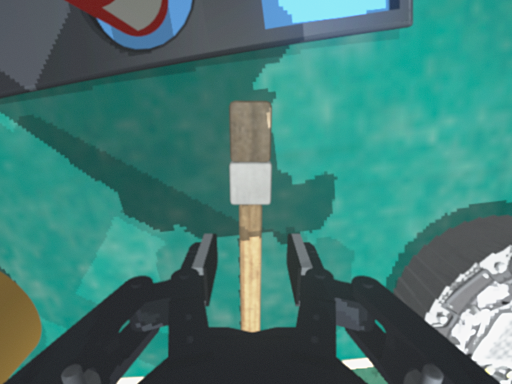

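Request:
servo_tool:
  commands:
    - [[130,0.6,0,-0.1,0,0,0],[130,1.05,0,-0.1,0,0,0],[130,1.05,0,-0.1,0,0,0],[130,1.05,0,-0.1,0,0,0]]
  force: 40

```text
time: 27.55
tool_pos: [480.9, -357.1, 1.1]
tcp_rot: [116.8, 89.9, 110.2]
ft_force: [0.3, 0.1, 0.8]
finger_gap: 41.8
```

Request:
servo_tool:
  commands:
    - [[255,0,0,0,0,0,0],[255,0,0,0,0,0,0],[255,0,0,0,0,0,0],[255,0,0,0,0,0,0],[255,0,0,0,0,0,0]]
  force: 40

```text
time: 28.05
tool_pos: [481.3, -357.4, 1.5]
tcp_rot: [61.3, 90.0, 54.7]
ft_force: [0.8, -0.2, 2.0]
finger_gap: 12.6
```

Run:
```python
from h import *
plan((481.6,-357,110,-6.7),(513,139.5,110,1.5))
```

```text
t 28.05 pos [ 481.3 -357.4    1.5] phi -6.6 q1 -42 q6 -34.9 gap 12.6 F [ 0.8 -0.2  2. ]
  -> (481.6, -357, 110, np.float64(-6.7)) [-10.8   0.1   0. ] [ 0.1  0.  -0. ]
  -> (513, 139.5, 110, np.float64(1.5)) [-10.8  49.7  -2.6] [-8.1  0.  -0. ]
```

Request:
servo_tool:
  commands:
    - [[255,-3,0,0,0,0,0],[255,-7,0,0,0,0,0],[255,-11,0,0,0,0,0],[255,-13,4,0,-1,0,0],[255,-13,8.5,-0.3,-2,0,0],[255,-13,13,-0.5,-3,0,0],[255,-13,17.5,-0.8,-4,0,0],[255,-13,22,-1,-5,0,0]]

```text
time: 28.85
tool_pos: [496.1, -135.9, 131.2]
tcp_rot: [108.5, 89.9, 106.8]
ft_force: [0.5, 0.5, 0.1]
finger_gap: 12.4
```

Run:
```python
from h import *
plan((513,139.5,110,1.5))
K,D,T=cal('wrist'); im,d=snap('wrist','w24')
```

```text
t 28.85 pos [ 496.1 -135.9  131.2] phi -1.6 q1 -21 q6 -19.5 gap 12.4 F [0.5 0.5 0.1]
  -> (513, 139.5, 110, np.float64(1.5)) [ 2.1 27.6  0.9] [-3.1 -0.  -0.1]
```

View pics/w24.png

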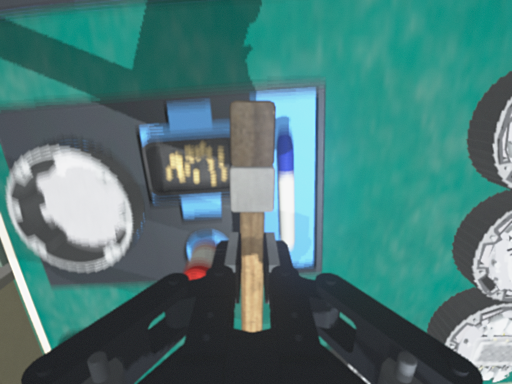

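Request:
servo_tool:
  commands:
    - [[255,0,4.5,0.2,-1,0,0],[255,0,9,0.4,-2,0,0],[255,0,13.5,0.6,-3,0,0],[255,0,18,0.8,-3.1,0,0],[255,0,22.5,0.9,-3.1,0,0],[255,0,27,0.9,-3.1,0,0],[255,2,27,0.9,-3.1,0,0],[255,4,27,0.9,-3.1,0,0]]

```text
time: 29.7
tool_pos: [513.7, 133.7, 91.6]
tcp_rot: [36.5, 89.9, 38.1]
ft_force: [-0.4, -0.5, -0.0]
finger_gap: 12.8
```

Request:
servo_tool:
  commands:
    - [[255,2,0,0,0,0,0],[255,2,0,0,0,0,0],[255,2,0,0,0,0,0]]

```text
time: 30.0
tool_pos: [512.9, 131.8, 71.5]
tcp_rot: [154.0, 89.9, 155.5]
ft_force: [0.4, 0.3, -0.8]
finger_gap: 12.8
```

Run:
```python
from h import *
plan((512.7,139.5,6,1.5))
K,D,T=cal('wrist'); im,d=snap('wrist','w25')
```

```text
t 30.0 pos [512.9 131.8  71.5] phi 1.5 q1 9 q6 7.4 gap 12.8 F [ 0.4  0.3 -0.8]
  -> (512.7, 139.5, 6, np.float64(1.5)) [6.5 0.8 0. ] [-0.  -0.1 -0. ]
```

View pics/w25.png

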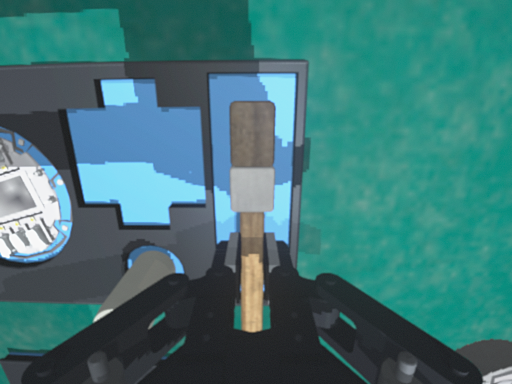

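Request:
servo_tool:
  commands:
    - [[255,2,0.4,0,0,0,0],[255,4,0.8,0,0,0,0],[255,5.5,0.8,0,0,0,0],[255,5.5,0.8,0,0,0,0],[255,5.5,0.8,0,0,0,0]]

```text
time: 30.55
tool_pos: [513.4, 139.9, 17.2]
tcp_rot: [81.0, 89.9, 82.4]
ft_force: [0.8, -0.1, -0.1]
finger_gap: 12.6
```

Run:
```python
from h import *
plan((512.7,139.5,5.5,1.5))
K,D,T=cal('wrist'); im,d=snap('wrist','w26')
```

```text
t 30.55 pos [513.4 139.9  17.2] phi 1.5 q1 10 q6 8.2 gap 12.6 F [ 0.8 -0.1 -0.1]
  -> (512.7, 139.5, 5.5, np.float64(1.5)) [ 1.2 -0.  -0.1] [-0.  0. -0.]
```

View pics/w26.png

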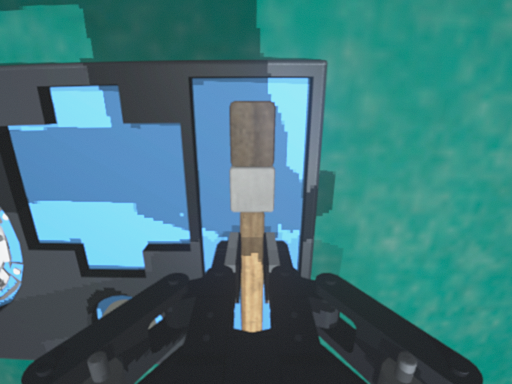

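Request:
servo_tool:
  commands:
    - [[255,0.6,0,0,0,0,0],[255,1.15,0,0,0,0,0],[255,1.15,0,0,0,0,0],[255,1.15,0,0,0,0,0]]

```text
time: 31.0
tool_pos: [513.7, 140.2, 5.5]
tcp_rot: [43.2, 89.9, 44.7]
ft_force: [1.4, -0.4, 2.7]
finger_gap: 12.3
```

Run:
```python
from h import *
plan((512.7,139.5,5.5,1.5))
```

```text
t 31.0 pos [513.7 140.2   5.5] phi 1.5 q1 10 q6 8.2 gap 12.3 F [ 1.4 -0.4  2.7]
  -> (512.7, 139.5, 5.5, np.float64(1.5)) [-0.  -0.1 -0.1] [-0.   0.1 -0.1]
```

Request:
servo_tool:
  commands:
    - [[205,0,0,0,0,0,0],[180,0,0,0,0,0,0],[180,0,0,0,0,0,0],[180,-2,0,0,0,0,0],[180,-6,0,0,0,0,0],[180,-11,0,0,0,0,0],[180,-16,0,0,0,0,0],[180,-18,0,0,0,0,0]]

```text
time: 31.8
tool_pos: [515.4, 140.4, 191.2]
tcp_rot: [15.4, 89.6, 16.8]
ft_force: [0.5, -0.7, 0.5]
finger_gap: 25.2
```

Run:
```python
from h import *
K,D,T=cal('wrist'); im,d=snap('wrist','w27'); np.save('pics/w27_T.npy',T)
plan((450,300,200,1.5))
```

```text
t 31.85 pos [516.4 140.6 193. ] phi 1.5 q1 10 q6 8.2 gap 24.7 F [0.9 1.  1.4]
  -> (450, 300, 200, np.float64(1.5)) [-0.7 16.1 -6.2] [-0.   0.6 -0.1]
```

View pics/w27.png

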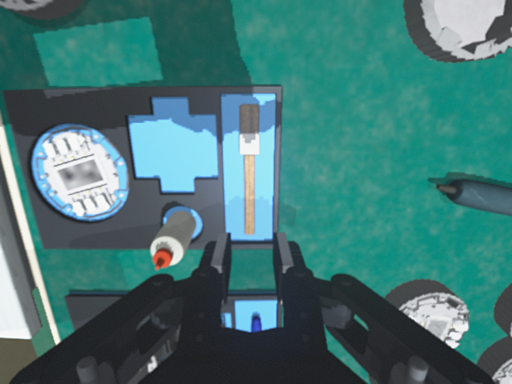

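Request:
servo_tool:
  commands:
    - [[180,-4,5,-2,0,0,0],[180,-4,10,-4,0,0,0],[180,-4,15,-6,0,0,0],[180,-4,20,-8,0,0,0],[180,-4,24,-10,0,0,0],[180,-4,28,-12,0,0,0],[180,-4,28,-12,0,0,0],[180,-4,28,-12,0,0,0]]

```text
time: 32.65
tool_pos: [384.3, 418.3, 224.6]
tcp_rot: [164.4, 89.9, 166.0]
ft_force: [0.1, 0.2, -0.2]
finger_gap: 25.1
```

Run:
```python
from h import *
print(r.sense()['tool_pos'])
K,D,T=cal('top'); im,d=snap('top','top9')
cv2.imwrite('pics/o9.png',ortho(im[...,::-1],10,180,700,-460,340,K,D,T,1.0))
im,d=snap('scene','scene9'); cv2.imwrite('pics/s9.png',cv2.resize(im[120:290,120:420,::-1],None,fx=2.5,fy=2.5,interpolation=cv2.INTER_CUBIC))
```

```text
[384.3 418.3 224.6]
```

View pics/o9.png

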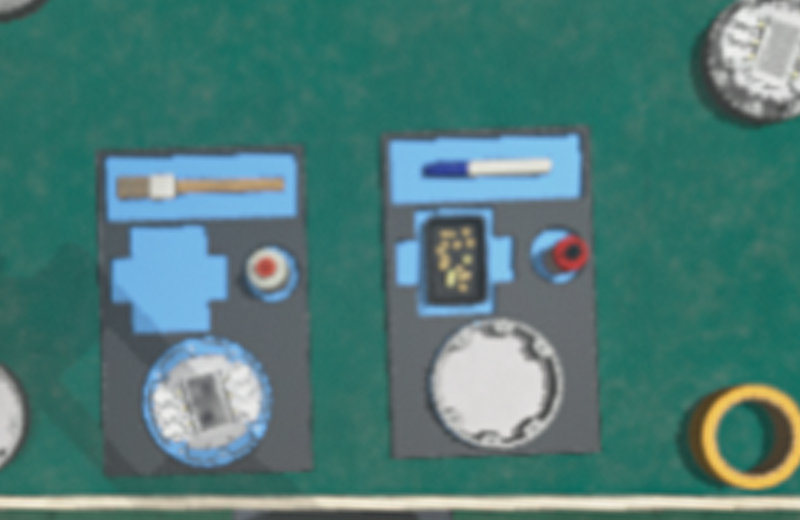

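View pics/s9.png

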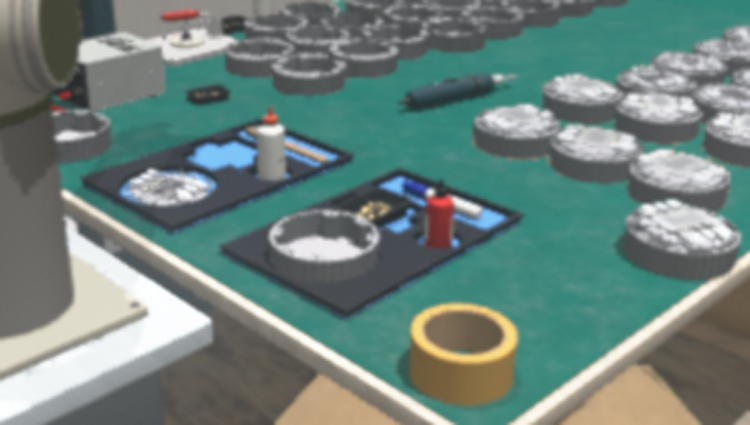

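Run:
```python
from h import *
K,D,T=cal('top'); C=cloud(np.load('pics/top9.npy'),K,D,T)
def z(n,x,y,rr):
    m=np.hypot(C[...,0]-x,C[...,1]-y)<rr; print(n,m.sum(),np.round(np.sort(C[m][:,2])[[0,m.sum()//2,-2]],1))
for n,x,y in (('ins far',481,-114),('ins near',396,-117),('ins L',439,-86),('ins R',439,-144)): z(n,x,y,6)
for n,x,y in (('mk cap',530,-105),('mk mid',531,-146),('mk end',534,-195),('br brist',512,205),('br mid',513,140),('br end',515,65)): z(n,x,y,5)
z('red',443,-218,12); z('white',426,70,12)
r.hand_in()
```

```text
ins far 13 [ 9.2 23.5 26.8]
ins near 12 [ 0.8 16.2 25.1]
ins L 11 [ 3.2 23.4 27.6]
ins R 9 [ 6.5 24.5 26.6]
mk cap 7 [17.8 21.6 23.6]
mk mid 7 [17.8 20.7 22.4]
mk end 8 [18.7 22.2 24.8]
br brist 8 [10.6 15.1 15.5]
br mid 7 [10.2 11.4 13.2]
br end 8 [ 9.9 13.9 15.4]
red 47 [66.7 73.7 87.6]
white 47 [ 76.7  95.2 108.3]
the job is handed in; nothing more can be done
```

Both kits are made up and handed in at about 33 s of the 115 s allowed, with the gripper clear of everything.

- **Housing tray:** it holds the larger insert tray flat in its pocket, the red bottle standing in the round socket, and the blue-capped marker in the far channel.
- **Lens tray:** it holds the white orange-capped bottle standing in its socket and the dust brush in the far channel. Its insert pocket is empty.

**Last checks:**
- The final top and scene pictures show every part inside its place. I didn't touch the stud, spare housing or tape roll, and they look unmoved.
- Depth readings fit parts lying on the pocket floors:
  - The insert tray rim reads about 25–27 mm on all four sides.
  - The marker reads about 21–22 mm along its length, and the brush about 11–15 mm.
  - The bottles peak at 88 and 108 mm, against 92 and 109 mm expected. The low red reading is probably its pointed tip at coarse depth resolution.
- The highest force I read at the end of any move was about 6 N, well under the limits.
- **One disagreement:** the wrist and top cameras differed by about 2–4 mm on pocket positions. I aimed between the two, which is within the 8 mm or more of clearance.

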